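Find the unlatched cover on the vacuum duct and push it open

TASK

One of the four identical steel covers on the bench's vacuum service duct has been unlatched so that the shut-off valve below it can be reached; the other three are latched. Press lightly with the fingertips on the round mark at the far end of each cover until you find the one that rocks, then push its raised near edge up and over until the cover leans back fully open against its stop, and leave it standing open. Do not force the latched covers, and do not pick up or shift any of the things lying about.

Things in the scene. Friction and masses are not known exactly. Their poses are not given: they have to be found in the camera images.
- duct: white sheet-metal service duct fixed on the bench: box 240 (x) x 520 (y) x 100 mm high, origin at the centre of its underside, its -x side (gauges, couplings) towards the robot. Four identical steel covers lie flush in its top in a row along y, cover_1 at +y to cover_4 at -y, 125 mm apart. Open bays 95 mm deep below; valves under the near part, tops 35 mm below the deck
- duct_deck (a point): centre of the duct's top deck, 100 mm above the bench. An unlatched cover is nearly balanced on a stiff pivot: 1 to 4 N on its far end tips it, and it stays at any tilt where it is left. A latched one gives under 0.1 rad. Below about 0.8 rad a level push on its near edge can jam; push it up along its arc. Which one is unlatched changes and cannot be seen from above
- cover_1 (a joint): tilt of cover 1 (rad): 0 = shut, flush; grows as its far end (away from the robot) goes down and its near edge rises; 1.57 upright; 1.92 fully open, leaning back away from the robot against its stop. Steel plate 140 (duct x) x 100 (duct y) x 4 mm; pivot along duct y, in the plate's mid-plane, 55 mm from its far and 85 mm from its near edge
- cover_2 (a joint): tilt of cover 2 (rad): 0 = shut, flush; grows as its far end (away from the robot) goes down and its near edge rises; 1.57 upright; 1.92 fully open, leaning back away from the robot against its stop. Steel plate 140 (duct x) x 100 (duct y) x 4 mm; pivot along duct y, in the plate's mid-plane, 55 mm from its far and 85 mm from its near edge
- cover_3 (a joint): tilt of cover 3 (rad): 0 = shut, flush; grows as its far end (away from the robot) goes down and its near edge rises; 1.57 upright; 1.92 fully open, leaning back away from the robot against its stop. Steel plate 140 (duct x) x 100 (duct y) x 4 mm; pivot along duct y, in the plate's mid-plane, 55 mm from its far and 85 mm from its near edge
- cover_4 (a joint): tilt of cover 4 (rad): 0 = shut, flush; grows as its far end (away from the robot) goes down and its near edge rises; 1.57 upright; 1.92 fully open, leaning back away from the robot against its stop. Steel plate 140 (duct x) x 100 (duct y) x 4 mm; pivot along duct y, in the plate's mid-plane, 55 mm from its far and 85 mm from its near edge
- cover_1_press (a point): centre of the round 22 mm press mark on top of cover 1, 35 mm from its pivot towards the far edge and 20 mm from that edge; moves with the cover; its x axis runs along the plate from near to far edge, y along the pivot, z out of the top face
- cover_1_edge (a point): middle of the near edge of cover 1 (half-way through the 4 mm plate), 85 mm from the pivot; moves with the cover; axes as for its press mark
- cover_2_press (a point): centre of the round 22 mm press mark on top of cover 2, 35 mm from its pivot towards the far edge and 20 mm from that edge; moves with the cover; its x axis runs along the plate from near to far edge, y along the pivot, z out of the top face
- cover_2_edge (a point): middle of the near edge of cover 2 (half-way through the 4 mm plate), 85 mm from the pivot; moves with the cover; axes as for its press mark
- cover_3_press (a point): centre of the round 22 mm press mark on top of cover 3, 35 mm from its pivot towards the far edge and 20 mm from that edge; moves with the cover; its x axis runs along the plate from near to far edge, y along the pivot, z out of the top face
- cover_3_edge (a point): middle of the near edge of cover 3 (half-way through the 4 mm plate), 85 mm from the pivot; moves with the cover; axes as for its press mark
- cover_4_press (a point): centre of the round 22 mm press mark on top of cover 4, 35 mm from its pivot towards the far edge and 20 mm from that edge; moves with the cover; its x axis runs along the plate from near to far edge, y along the pivot, z out of the top face
- cover_4_edge (a point): middle of the near edge of cover 4 (half-way through the 4 mm plate), 85 mm from the pivot; moves with the cover; axes as for its press mark
- cassette_full: white plastic wafer cassette full of grey discs, 140 x 125 x 104 mm, on the bench left of the duct; origin at the centre of its underside; a bystander
- cassette_part: same white cassette with only four wafers, 140 x 125 x 104 mm, on the bench right of the duct; origin at the centre of its underside; a bystander
- solvent_bottle: clear bottle, 64 mm across, 170 mm high, on the bench to the left; origin at the centre of its underside; a bystander
- wafer_case: flat round white single-wafer case, 116 mm across, 18 mm high, on the bench near the robot's left; origin at the centre of its underside; a bystander
- vacuum_pen: black battery vacuum pick-up pen with a flat white tip, 140 x 18 x 14 mm, lying on the bench near the robot's right; origin at the centre of its underside; a bystander
- tweezers: steel wafer tweezers, 117 x 14 x 6 mm, lying along the duct's near deck strip; origin at the centre of its underside; a bystander
- plug_a: brass coupling plug, 22 mm across, 24 mm high, standing on the duct's far deck strip, behind the gap between covers 1 and 2; origin at the centre of its underside; a bystander
- plug_b: same brass plug, standing on the far deck strip behind the gap between covers 2 and 3 or covers 3 and 4; origin at the centre of its underside; a bystander

How it is judged:
By the outcome, as a careful person would: the job done as asked, in the order asked, and still so for the second after the job is handed in, with the robot touching nothing.
It also fails if it takes over 58 s, if anything falls off the work surface, if the arm or the gripper's body presses on something with over 40 N, if the wrist force passes 120 N, or if a joint passes its speed limit or range.

ROBOT

A 6-joint arm with a two-finger parallel gripper is mounted at the origin on the work surface. World frame = base frame: x ahead of the robot, y to its left, z up, the work surface at z = 0. Lengths are in mm, angles in rad, forces in N, time in s.
With the tool pointing down it reaches from about 350 to 775 mm from the base axis. Payload 7.3 kg.
Tool frame: the origin (TCP) lies on the centre line of the jaws, within the pads' length; the fingertips stand 22 mm ahead of it and the grasp point (between the pads) lies 3 mm ahead of it; x points along the fingers, z is the direction in which the jaws open and shut, and the axes are right-handed (so a half turn about x gives the same grasp; the last joint's range is limited). The gripper opens to 92 mm and grips with 3 to 60 N. Pads are 19 mm wide; open, the fingers measure 130 mm over their backs; the gripper's body (75 mm by 190 mm) begins 47 mm behind the grasp point.
Start: joints at [-1.318, 0.342, 1.524, -0, 1.275, -0.146], TCP at [203.888, -483.814, 213.741] pointing down, gripper open.
Joint ranges: [-2.53, 2.53], [-0.77, 2.02], [0.04, 2.7], [-1, 4.14], [0.28, 2.66], [-3.11, 3.11]. Speed limits (rad/s): [2.57, 2.57, 3.14, 3.14, 3.14, 3.14].

INTERFACE

Orientations are given as [roll, pitch, yaw] about the fixed x, y, z axes, in that order (R = Rz(yaw) Ry(pitch) Rx(roll)).
In Python, from plant import readout, imaging, bot gives the robot as it stands.
- The arm moves only by the tool arm_command, never from a script. Its argument "plan" is a list of rows, each an object of numbers: "tx", "ty", "tz": the shift along the tool's x, y, z in cm; "wx", "wy", "wz": the turn, a rotation vector about the tool's x, y, z in rad; "jaw": the opening, from -1 (shut) to 1 (fully open). In form: [{"tx": .., "ty": .., "tz": .., "wx": .., "wy": .., "wz": .., "jaw": ..}, ...]. A call has 1 to 20 rows; each row shifts and turns the commanded pose from where the row before left it, along the tool's axes as they then stand; what a row does not reach is not made up. A row lasts 1/10 s, in which the tool goes at most 50 mm and 8.59 degrees, less where a joint would pass 70% of its speed; a pose out of reach is approached as far as the arm can. A call with a gripper value outside its range is refused whole. The fingers move at their own pace and stop on an object; the grip force is fixed at half the most. Time passes only in rows, so rows that do not move let the fingers close. It gives the time, the measured TCP pose, the force and the opening at its end, in the units of the state.
- readout.get_obs(): the state, without advancing time (a new reading comes with each control period).
- imaging.capture(name): name is "side" or "top" or "wrist"; returns the picture (384x512x3 uint8, blue, green, red); there is no depth.
- imaging.get_calibration(name): a dict with "fx", "fy", "cx", "cy" (pixels), "position" and "rotation" of the camera in the world; the wrist camera has in their place "mount" (4x4, takes a point from camera to tool coordinates, whose origin is the TCP and whose axes are the tool frame's). Camera axes: x right, y up, looking along -z (the intrinsics and any distortion apply to the point x, -y, -z); pixel columns grow to the right and rows downward; lengths in mm; the calibration is good to about 2 mm. A picture is of the moment at which its call begins: read the wrist's pose just before it. get_calibration takes no time and is no camera call.
- bot.close_job(): hands the job in, once; it reports no verdict.
The state is a dict: "time": time; "joint_positions": joint angles; "dq": joint speeds; "tau": joint torques, N m; "tool_pos": TCP position; "tcp_rot": TCP orientation; "contact_force": force on the tool from outside, world axes, zero at the start; "moment": the same for the moment, N m; "grip_width": finger opening in mm.
Only numpy, scipy, OpenCV 4.12 (cv2) and the standard library are available. Lean on these libraries where they do the work, as an engineer would, in place of code of your own. Each camera call takes 0.05 s, during which the arm holds its last target.

## Working session

There is one attempt and no reset: what is moved stays moved. The work goes in short steps, Python scripts to look and compute and a tool call to move; the robot and the scene stay as the last step left them, time stands still between calls to the robot, and variables do not carry over. Pictures are saved under pics/ and viewed, and the job is handed in when it is done.

Besides the shell and the picture viewer there is one more tool, called after ">>>" by a JSON object that holds its "api" and its "payload". arm_command: Moves the arm, as the interface text tells. Its arguments: {"type":"object","properties":{"plan":{"type":"array"}},"required":["plan"]}

```bash
ls; mkdir -p pics; python3 - <<'E'
from plant import readout, imaging, bot
import cv2
print(readout.get_obs())
for n in ("side","top","wrist"):
    c=imaging.get_calibration(n); print(n,c)
for n in ("side","top"):
    cv2.imwrite(f"pics/{n}0.png",imaging.capture(n))
E
```

```text
pics
{'time': 0.0, 'joint_positions': array([-1.31800466e+00,  3.42743105e-01,  1.52500722e+00,  9.64187727e-06,
        1.27540507e+00, -1.46023224e-01]), 'dq': array([-0.00090196, -0.00044582, -0.00116776, -0.00104806,  0.0013584 ,
       -0.00046005]), 'tau': array([ 8.18914286e-04, -4.31237590e+01, -2.44215095e+01,  7.18236342e-02,
        5.59822388e-02, -1.62210345e-04]), 'tool_pos': array([ 203.77620299, -483.37834782,  213.0378241 ]), 'tcp_rot': array([2.98966971, 1.56923355, 1.81768546]), 'contact_force': array([0.32296091, 0.07460076, 0.38799543]), 'moment': array([ 0.02579335, -0.00342318,  0.02388576]), 'grip_width': 91.91585000637937}
side {'fx': 438.9115002380585, 'fy': 438.9115002380585, 'cx': 256.0092612570468, 'cy': 189.72011712655024, 'position': array([-126.95149041, -949.73870805, 1355.5064477 ]), 'rotation': array([ 0.73229013,  0.01518234, -0.59737191])}
top {'fx': 360.28665143824344, 'fy': 360.28665143824344, 'cx': 259.7308045660515, 'cy': 190.8699633286255, 'position': array([ 347.51705931,  -12.20213295, 1293.52583222]), 'rotation': array([ 0.09919033, -0.00478201, -1.54245782])}
wrist {'fx': 266.6271207112268, 'fy': 266.6271207112268, 'cx': 261.5926499363714, 'cy': 194.98710962272398, 'mount': array([[-1.40870970e-04,  2.79472086e-01, -9.60153807e-01,
        -1.70492122e+02],
       [-4.30948991e-04,  9.60153711e-01,  2.79472121e-01,
         7.53993795e+01],
       [ 9.99999897e-01,  4.53146824e-04, -1.48195715e-05,
        -1.54943550e+00],
       [ 0.00000000e+00,  0.00000000e+00,  0.00000000e+00,
         1.00000000e+00]])}
```

View pics/side0.png

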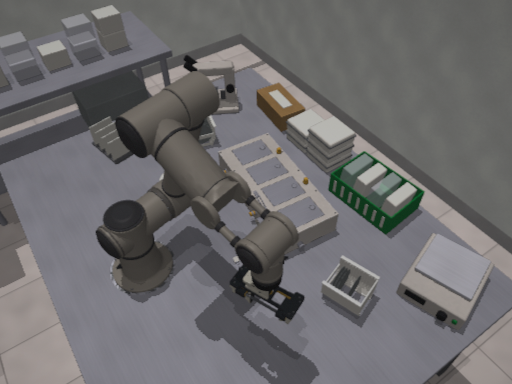

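```bash
python3 - <<'E'
import cv2
t=cv2.imread("pics/top0.png")
cv2.imwrite("pics/top0c.png",cv2.resize(t[0:260,60:460],None,fx=2,fy=2,interpolation=cv2.INTER_CUBIC))
E
```

```text
(no output)
```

View pics/top0c.png

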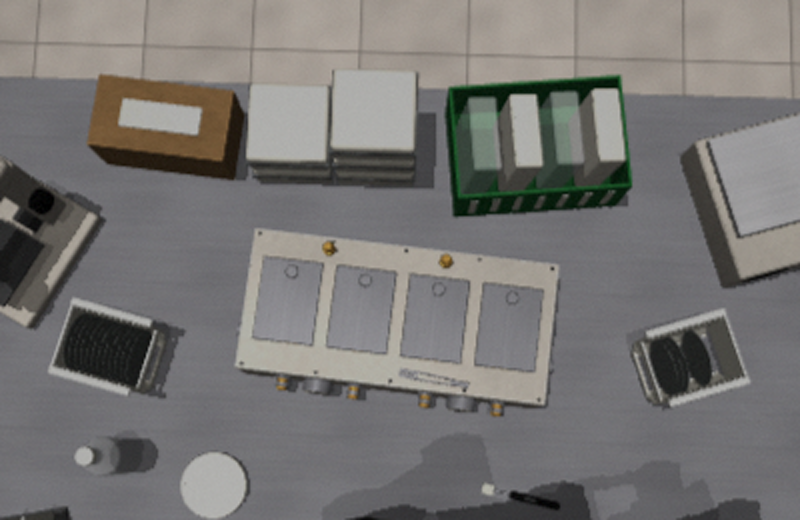

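```bash
cat > h.py <<'E'
import numpy as np, cv2
from scipy.spatial.transform import Rotation as Ro
from plant import readout, imaging, bot
def R_(e): return Ro.from_euler('xyz',e).as_matrix()
def cam(n,obs=None):
    c=imaging.get_calibration(n)
    if n=="wrist":
        T=np.eye(4);T[:3,:3]=R_(obs['tcp_rot']);T[:3,3]=obs['tool_pos'];M=T@c['mount'];return c,M[:3,:3],M[:3,3]
    return c,R_(c['rotation']),np.array(c['position'])
def pix2z(n,u,v,z,obs=None):
    c,R,p=cam(n,obs); d=R@np.array([(u-c['cx'])/c['fx'],-(v-c['cy'])/c['fy'],-1]); return p+d*(z-p[2])/d[2]
def proj(n,P,obs=None):
    c,R,p=cam(n,obs); q=R.T@(np.array(P)-p); return np.array([c['cx']+c['fx']*q[0]/-q[2],c['cy']-c['fy']*q[1]/-q[2]])
def show():
    o=readout.get_obs(); print({k:np.round(o[k],3) for k in('time','joint_positions','tool_pos','tcp_rot','contact_force','moment','grip_width')}); return o
E
python3 - <<'E'
from h import *
f=lambda x,y:pix2z("top",60+x/2,y/2,100)
C=[f(256,230),f(558,265),f(546,405),f(237,370)]
M=[f(*m) for m in[(291,271),(365,281),(438,289),(512,298)]]
print(np.round(C,1));print(np.round(M,1))
loc=np.array([[120,260],[120,-260],[-120,-260],[-120,260]]);W=np.array(C)[:,:2]
a=loc-loc.mean(0);b=W-W.mean(0);th=np.arctan2((a[:,0]*b[:,1]-a[:,1]*b[:,0]).sum(),(a*b).sum());print("corner",W.mean(0),th)
for s in C: print(np.hypot(*(s[:2]-W.mean(0))))
M=np.array(M)[:,:2];d=M[0]-M[3];print("marks",M.mean(0),np.arctan2(-d[0],d[1]),np.hypot(*d))
for p in [(329,247),(446,260),(400,375),(470,385)]: print(f(*p))
E
```

```text
[[ 718.3  236.4  100. ]
 [ 672.8 -277.3  100. ]
 [ 434.6 -258.9  100. ]
 [ 478.3  256.5  100. ]]
[[ 649.   173.9  100. ]
 [ 635.5   48.4  100. ]
 [ 625.4  -75.1  100. ]
 [ 613.6 -200.1  100. ]]
corner [575.97939441 -10.84594805] -0.0853601095584001
285.25340982964576
283.4971990476577
285.5267475313066
284.6264983857913
marks [630.90017067 -13.20343977] -0.09435354983871018 375.7008420321326
[692.42866087 111.36841208 100.        ]
[675.78786303 -87.45467818 100.        ]
[477.71472683 -15.11871504 100.        ]
[ 464.34004495 -132.06647044  100.        ]
```

```bash
cat >> h.py <<'E'
TH=-0.091; CEN=np.array([576.0,-11.5])
def W(lx,ly,z):
    c,s=np.cos(TH),np.sin(TH); return np.array([CEN[0]+c*lx-s*ly,CEN[1]+s*lx+c*ly,z])
CY={1:187.5,2:62.5,3:-62.5,4:-187.5}
def Rdes(pitch=0,sgn=-1):
    # fingers point down tilted toward duct +x by pitch; z tool = sgn*duct y
    x=np.array([np.sin(pitch),0,-np.cos(pitch)]);z=np.array([0,sgn,0]);y=np.cross(z,x)
    return R_([0,0,TH])@np.stack([x,y,z],1)
def delta(Pt,Rt,o=None):
    o=o or readout.get_obs(); R=R_(o['tcp_rot']); 
    print("shift tool cm",np.round(R.T@(Pt-o['tool_pos'])/10,2),"after-rot frame",np.round(Rt.T@(Pt-o['tool_pos'])/10,2),"rotvec",np.round(Ro.from_matrix(R.T@Rt).as_rotvec(),3))
E
python3 - <<'E'
from h import *
o=show(); print(np.round(R_(o['tcp_rot']),3))
for s in(-1,1):
  delta(W(55,CY[2],160),Rdes(0,s))
  delta(W(55,CY[4],160),Rdes(0,s))
E
```

```text
{'time': np.float64(0.1), 'joint_positions': array([-1.318,  0.343,  1.525, -0.   ,  1.275, -0.146]), 'tool_pos': array([ 203.789, -483.431,  213.12 ]), 'tcp_rot': array([3.002, 1.569, 1.83 ]), 'contact_force': array([0.325, 0.413, 1.457]), 'moment': array([ 0.037, -0.003,  0.053]), 'grip_width': np.float64(92.219)}
[[-0.     0.922  0.388]
 [ 0.001  0.388 -0.922]
 [-1.     0.    -0.001]]
shift tool cm [  5.37  60.42 -31.96] after-rot frame [  5.31  38.28 -56.63] rotvec [ 0.49  -0.001  0.   ]
shift tool cm [ 5.33 48.66 -9.9 ] after-rot frame [  5.31  38.28 -31.63] rotvec [ 0.49  -0.001  0.   ]
shift tool cm [  5.37  60.42 -31.96] after-rot frame [  5.31 -38.28  56.63] rotvec [-2.652e+00 -0.000e+00 -2.000e-03]
shift tool cm [ 5.33 48.66 -9.9 ] after-rot frame [  5.31 -38.28  31.63] rotvec [-2.652e+00 -0.000e+00 -2.000e-03]
```

>>> {"api": "arm_command", "payload": {"plan": [{"wx": 0.1225, "jaw": -1}, {"wx": 0.1225, "jaw": -1}, {"wx": 0.1225, "jaw": -1}, {"wx": 0.1225, "jaw": -1}, {"ty": 2.73, "tz": -2.26, "jaw": -1}, {"ty": 2.73, "tz": -2.26, "jaw": -1}, {"ty": 2.73, "tz": -2.26, "jaw": -1}, {"ty": 2.73, "tz": -2.26, "jaw": -1}, {"ty": 2.73, "tz": -2.26, "jaw": -1}, {"ty": 2.73, "tz": -2.26, "jaw": -1}, {"ty": 2.73, "tz": -2.26, "jaw": -1}, {"ty": 2.73, "tz": -2.26, "jaw": -1}, {"ty": 2.73, "tz": -2.26, "jaw": -1}, {"ty": 2.73, "tz": -2.26, "jaw": -1}, {"ty": 2.73, "tz": -2.26, "jaw": -1}, {"ty": 2.73, "tz": -2.26, "jaw": -1}, {"ty": 2.73, "tz": -2.26, "jaw": -1}, {"ty": 2.73, "tz": -2.26, "jaw": -1}]}}

```text
invalid input at $.plan[0]: expected keys tx, ty, tz, wx, wy, wz, jaw
```

```bash
python3 - <<'E'
from h import *
o=show(); delta(W(55,CY[4],130),Rdes(0))
im=imaging.capture("wrist")
cv2.imwrite("pics/w1.png",im)
for k in CY: print(k,proj("wrist",W(55,CY[k],100),o))
E
```

```text
{'time': np.float64(0.1), 'joint_positions': array([-1.318,  0.343,  1.525, -0.   ,  1.275, -0.146]), 'tool_pos': array([ 203.789, -483.431,  213.12 ]), 'tcp_rot': array([3.002, 1.569, 1.83 ]), 'contact_force': array([0.325, 0.413, 1.457]), 'moment': array([ 0.037, -0.003,  0.053]), 'grip_width': np.float64(92.219)}
shift tool cm [ 8.33 48.66 -9.89] after-rot frame [  8.31  38.28 -31.63] rotvec [ 0.49  -0.001  0.   ]
1 [ -788.84521491 -1382.23971345]
2 [ -416.84421417 -1056.50465294]
3 [-130.554891   -805.82126816]
4 [  96.58550217 -606.93043301]
```

View pics/w1.png

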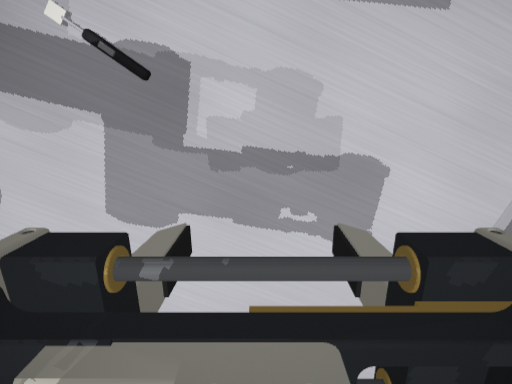

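The command needs every key in each row. The wrist view shows the open jaws over empty bench, with the pen at about (100,50).

>>> {"api": "arm_command", "payload": {"plan": [{"tx": 0, "ty": 0, "tz": 0, "wx": 0.1225, "wy": 0, "wz": 0, "jaw": -1}, {"tx": 0, "ty": 0, "tz": 0, "wx": 0.1225, "wy": 0, "wz": 0, "jaw": -1}, {"tx": 0, "ty": 0, "tz": 0, "wx": 0.1225, "wy": 0, "wz": 0, "jaw": -1}, {"tx": 0, "ty": 0, "tz": 0, "wx": 0.1225, "wy": 0, "wz": 0, "jaw": -1}, {"tx": 0, "ty": 2.73, "tz": -2.26, "wx": 0, "wy": 0, "wz": 0, "jaw": -1}, {"tx": 0, "ty": 2.73, "tz": -2.26, "wx": 0, "wy": 0, "wz": 0, "jaw": -1}, {"tx": 0, "ty": 2.73, "tz": -2.26, "wx": 0, "wy": 0, "wz": 0, "jaw": -1}, {"tx": 0, "ty": 2.73, "tz": -2.26, "wx": 0, "wy": 0, "wz": 0, "jaw": -1}, {"tx": 0, "ty": 2.73, "tz": -2.26, "wx": 0, "wy": 0, "wz": 0, "jaw": -1}, {"tx": 0, "ty": 2.73, "tz": -2.26, "wx": 0, "wy": 0, "wz": 0, "jaw": -1}, {"tx": 0, "ty": 2.73, "tz": -2.26, "wx": 0, "wy": 0, "wz": 0, "jaw": -1}, {"tx": 0, "ty": 2.73, "tz": -2.26, "wx": 0, "wy": 0, "wz": 0, "jaw": -1}, {"tx": 0, "ty": 2.73, "tz": -2.26, "wx": 0, "wy": 0, "wz": 0, "jaw": -1}, {"tx": 0, "ty": 2.73, "tz": -2.26, "wx": 0, "wy": 0, "wz": 0, "jaw": -1}, {"tx": 0, "ty": 2.73, "tz": -2.26, "wx": 0, "wy": 0, "wz": 0, "jaw": -1}, {"tx": 0, "ty": 2.73, "tz": -2.26, "wx": 0, "wy": 0, "wz": 0, "jaw": -1}, {"tx": 0, "ty": 2.73, "tz": -2.26, "wx": 0, "wy": 0, "wz": 0, "jaw": -1}, {"tx": 0, "ty": 2.73, "tz": -2.26, "wx": 0, "wy": 0, "wz": 0, "jaw": -1}]}}

```text
time: 1.95
tool_pos: [614.2, -202.5, 213.3]
tcp_rot: [-1.74, 1.57, 2.881]
contact_force: [-0.2, -1.4, 0.6]
grip_width: 0.6
```

```bash
python3 - <<'E'
from h import *
o=show(); delta(W(55,CY[4],130),Rdes(0))
im=imaging.capture("wrist")
cv2.imwrite("pics/w1b.png",im)
for k in CY: print(k,proj("wrist",W(55,CY[k],100),o))
E
```

```text
{'time': np.float64(1.95), 'joint_positions': array([-0.437,  0.573,  1.151, -0.   ,  1.418,  1.225]), 'tool_pos': array([ 614.234, -202.459,  213.298]), 'tcp_rot': array([-1.74 ,  1.57 ,  2.881]), 'contact_force': array([-0.179, -1.369,  0.555]), 'moment': array([ 0.005, -0.022, -0.008]), 'grip_width': np.float64(0.608)}
shift tool cm [ 8.33 -0.04  0.08] after-rot frame [ 8.33 -0.04  0.08] rotvec [-0.    -0.     0.001]
1 [-77.3062432  188.62000481]
2 [ 36.34582809 188.5438065 ]
3 [149.96808687 188.46762818]
4 [263.56054488 188.39146984]
```

View pics/w1b.png

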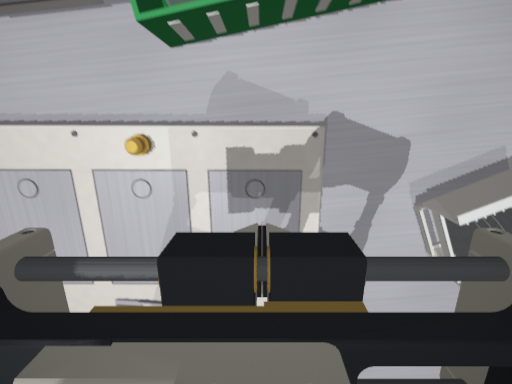

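```bash
python3 - <<'E'
from h import *
o=readout.get_obs()
t=imaging.capture("top"); s=imaging.capture("side")
tip=o['tool_pos']-[0,0,22]
print("tip top",proj("top",tip),"side",proj("side",tip))
for n in("top","side"):
  for lx,ly in((120,260),(120,-260),(-120,-260),(-120,260)): print(n,proj(n,W(lx,ly,100)))
a=t[110:220,160:360];cv2.imwrite("pics/t2.png",cv2.resize(a,None,fx=4,fy=4,interpolation=cv2.INTER_CUBIC))
a=s[110:260,200:380];cv2.imwrite("pics/s2.png",cv2.resize(a,None,fx=4,fy=4,interpolation=cv2.INTER_CUBIC))
E
```

```text
tip top [320.23408016 141.42229438] side [315.41905833 190.66146697]
top [187.96856322 114.75814692]
top [340.18312589 132.7892494 ]
top [333.17566999 203.02932038]
top [177.97271599 184.4266792 ]
side [267.83318849 133.49444633]
side [339.26758969 214.76329321]
side [282.97906092 241.53294448]
side [218.0326631  152.43122352]
```

View pics/t2.png

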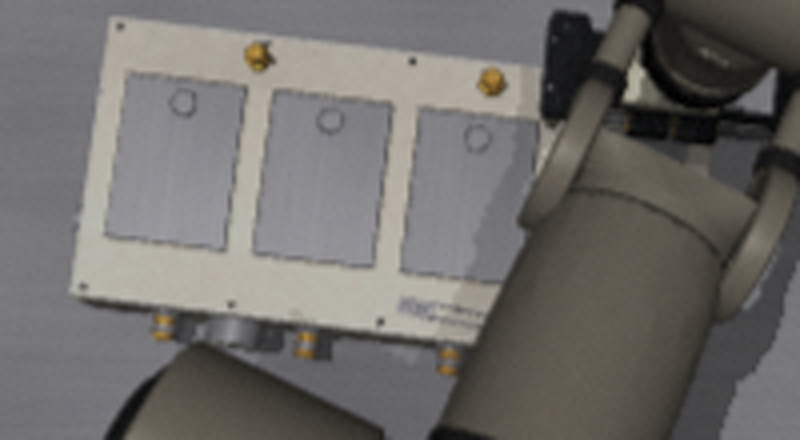

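View pics/s2.png

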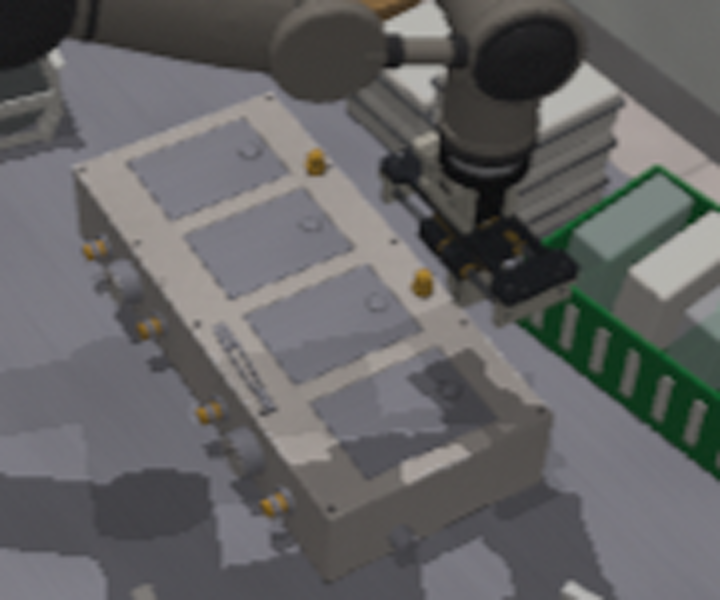

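```bash
python3 - <<'E'
from h import *
o=readout.get_obs()
for k,(x,y) in zip((1,2,3,4),((249,151),(311,223),(377,302),(447,388))):
    print(k,"side",pix2z("side",200+x/4,110+y/4,100).round(1),"W",W(55,CY[k],100).round(1))
for k,(x,y) in zip((1,2,3),((184,103),(331,121),(478,138))):
    print(k,"top",pix2z("top",160+x/4,110+y/4,100).round(1))
for k,x in ((4,255),(3,141.5),(2,28)): print(k,"wrist",pix2z("wrist",x,188,100,o).round(1))
print("wrist corner",pix2z("wrist",326,123,100,o).round(1),W(120,-260,100))
s=imaging.capture("side")
cv2.imwrite("pics/s3.png",cv2.resize(s[150:200,290:350],None,fx=10,fy=10,interpolation=cv2.INTER_CUBIC))
E
```

```text
1 side [647.3 175.6 100. ] W [647.8 170.2 100. ]
2 side [637.5  51.7 100. ] W [636.5  45.7 100. ]
3 side [626.  -72.5 100. ] W [625.1 -78.7 100. ]
4 side [ 613.1 -195.4  100. ] W [ 613.7 -203.2  100. ]
1 top [648.2 172.2 100. ]
2 top [636.4  47.6 100. ]
3 top [625.5 -76.7 100. ]
4 wrist [ 615.1 -193.3  100. ]
3 wrist [626.2 -69.3 100. ]
2 wrist [637.2  54.8 100. ]
wrist corner [ 677.3 -272.4  100. ] [ 671.87612401 -281.32914751  100.        ]
```

View pics/s3.png

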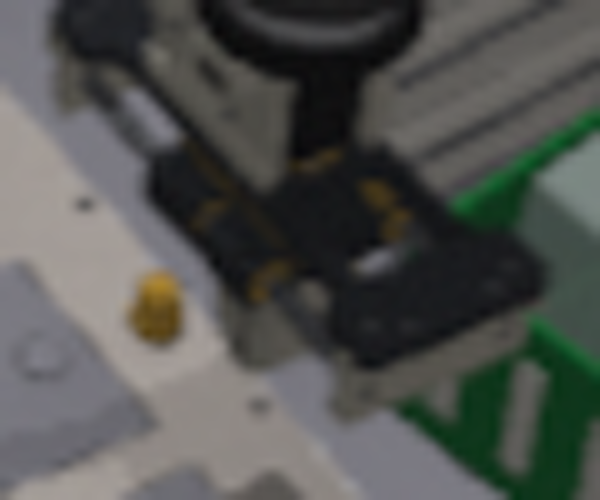

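>>> {"api": "arm_command", "payload": {"plan": [{"tx": 2.5, "ty": 0, "tz": -0.3, "wx": 0, "wy": 0, "wz": 0, "jaw": -1}, {"tx": 2.5, "ty": 0, "tz": -0.2, "wx": 0, "wy": 0, "wz": 0, "jaw": -1}, {"tx": 2.0, "ty": 0, "tz": 0, "wx": 0, "wy": 0, "wz": 0, "jaw": -1}, {"tx": 1.0, "ty": 0, "tz": 0, "wx": 0, "wy": 0, "wz": 0, "jaw": -1}, {"tx": 0, "ty": 0, "tz": 0, "wx": 0, "wy": 0, "wz": 0, "jaw": -1}]}}

```text
time: 2.65
tool_pos: [612.3, -199.1, 132.5]
tcp_rot: [-1.813, 1.568, 2.807]
contact_force: [-0.8, 0.7, -0.2]
grip_width: 0.4
```

```bash
sed -i 's/-11.5\]/-5.5]/' h.py; python3 - <<'E'
from h import *
o=show(); s=imaging.capture("side"); print(proj("side",o['tool_pos']-[0,0,22]))
delta(W(55,CY[4],122),Rdes(0))
cv2.imwrite("pics/s4.png",cv2.resize(s[160:260,250:370],None,fx=6,fy=6,interpolation=cv2.INTER_CUBIC))
E
```

```text
{'time': np.float64(2.65), 'joint_positions': array([-0.433,  0.628,  1.279, -0.   ,  1.238,  1.23 ]), 'tool_pos': array([ 612.349, -199.122,  132.46 ]), 'tcp_rot': array([-1.813,  1.568,  2.807]), 'contact_force': array([-0.774,  0.654, -0.174]), 'moment': array([ 0.037,  0.042, -0.041]), 'grip_width': np.float64(0.426)}
[312.46787783 205.91121606]
shift tool cm [ 1.19  0.03 -0.21] after-rot frame [ 1.19  0.03 -0.21] rotvec [-0.001  0.     0.001]
```

View pics/s4.png

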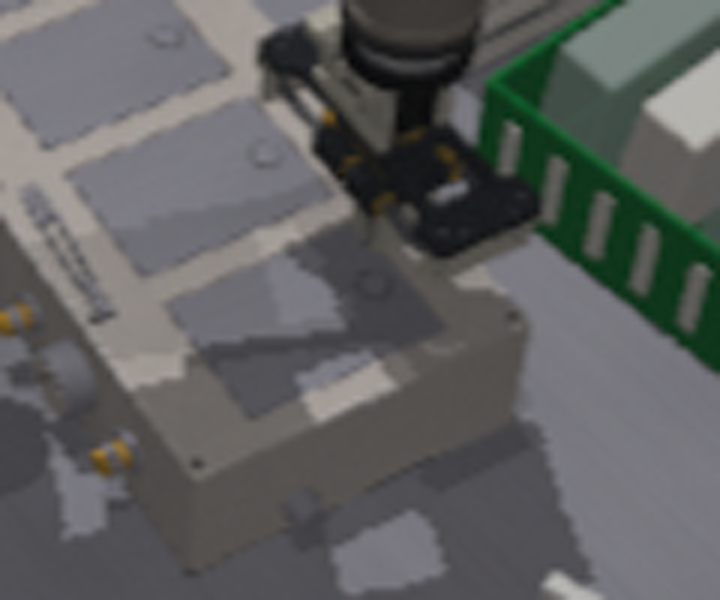

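>>> {"api": "arm_command", "payload": {"plan": [{"tx": 0.4, "ty": 0, "tz": -0.1, "wx": 0, "wy": 0, "wz": 0, "jaw": -1}, {"tx": 0.3, "ty": 0, "tz": 0, "wx": 0, "wy": 0, "wz": 0, "jaw": -1}, {"tx": 0.1, "ty": 0, "tz": 0, "wx": 0, "wy": 0, "wz": 0, "jaw": -1}, {"tx": 0, "ty": 0, "tz": 0, "wx": 0, "wy": 0, "wz": 0, "jaw": -1}]}}

```text
time: 3.1
tool_pos: [613.9, -197.5, 125.8]
tcp_rot: [0.713, 1.571, -0.949]
contact_force: [-0.5, -0.0, 0.2]
grip_width: 0.2
```

>>> {"api": "arm_command", "payload": {"plan": [{"tx": 0.1, "ty": 0, "tz": 0, "wx": 0, "wy": 0, "wz": 0, "jaw": -1}]}}

```text
time: 3.2
tool_pos: [614.1, -197.6, 125.1]
tcp_rot: [1.166, 1.57, -0.496]
contact_force: [-0.4, -0.6, -0.1]
grip_width: 0.5
```

>>> {"api": "arm_command", "payload": {"plan": [{"tx": 0.1, "ty": 0, "tz": 0, "wx": 0, "wy": 0, "wz": 0, "jaw": -1}]}}

```text
time: 3.3
tool_pos: [614.0, -197.6, 123.8]
tcp_rot: [0.998, 1.57, -0.664]
contact_force: [-0.2, 0.7, 0.8]
grip_width: 0.5
```

>>> {"api": "arm_command", "payload": {"plan": [{"tx": 0.1, "ty": 0, "tz": 0, "wx": 0, "wy": 0, "wz": 0, "jaw": -1}]}}

```text
time: 3.4
tool_pos: [613.9, -197.6, 122.7]
tcp_rot: [0.753, 1.571, -0.909]
contact_force: [0.3, 0.8, -0.5]
grip_width: 0.5
```

>>> {"api": "arm_command", "payload": {"plan": [{"tx": 0.1, "ty": 0, "tz": 0, "wx": 0, "wy": 0, "wz": 0, "jaw": -1}]}}

```text
time: 3.5
tool_pos: [613.9, -197.6, 121.6]
tcp_rot: [-0.156, 1.571, -1.818]
contact_force: [0.1, 0.7, 0.3]
grip_width: 0.4
```

>>> {"api": "arm_command", "payload": {"plan": [{"tx": 0.1, "ty": 0, "tz": 0, "wx": 0, "wy": 0, "wz": 0, "jaw": -1}]}}

```text
time: 3.6
tool_pos: [613.9, -197.6, 120.6]
tcp_rot: [0.055, 1.571, -1.607]
contact_force: [-0.1, 0.1, 0.8]
grip_width: 0.5
```

>>> {"api": "arm_command", "payload": {"plan": [{"tx": 0.1, "ty": 0, "tz": 0, "wx": 0, "wy": 0, "wz": 0, "jaw": -1}]}}

```text
time: 3.7
tool_pos: [613.9, -197.6, 119.6]
tcp_rot: [-0.414, 1.571, -2.076]
contact_force: [1.1, -1.0, -0.5]
grip_width: 0.6
```

>>> {"api": "arm_command", "payload": {"plan": [{"tx": 0.1, "ty": 0, "tz": 0, "wx": 0, "wy": 0, "wz": 0, "jaw": -1}]}}

```text
time: 3.8
tool_pos: [613.9, -197.6, 118.6]
tcp_rot: [-0.082, 1.571, -1.744]
contact_force: [0.1, 0.4, 0.6]
grip_width: 0.5
```

>>> {"api": "arm_command", "payload": {"plan": [{"tx": 0.1, "ty": 0, "tz": 0, "wx": 0, "wy": 0, "wz": 0, "jaw": -1}]}}

```text
time: 3.9
tool_pos: [613.9, -197.6, 117.6]
tcp_rot: [0.039, 1.571, -1.623]
contact_force: [-0.2, 0.6, -0.3]
grip_width: 0.5
```

```bash
python3 - <<'E'
from h import *
for i in range(4): o=show()
s=imaging.capture("side"); print(proj("side",o['tool_pos']-[0,0,22]))
w=imaging.capture("wrist"); cv2.imwrite("pics/w5.png",w)
cv2.imwrite("pics/s5.png",cv2.resize(s[160:260,250:370],None,fx=6,fy=6,interpolation=cv2.INTER_CUBIC))
E
```

```text
{'time': np.float64(3.9), 'joint_positions': array([-0.43 ,  0.641,  1.297, -0.   ,  1.203,  1.232]), 'tool_pos': array([ 613.858, -197.565,  117.633]), 'tcp_rot': array([ 0.039,  1.571, -1.623]), 'contact_force': array([-0.183,  0.641, -0.253]), 'moment': array([ 0.068,  0.047, -0.036]), 'grip_width': np.float64(0.535)}
{'time': np.float64(3.9), 'joint_positions': array([-0.43 ,  0.641,  1.297, -0.   ,  1.203,  1.232]), 'tool_pos': array([ 613.858, -197.565,  117.633]), 'tcp_rot': array([ 0.039,  1.571, -1.623]), 'contact_force': array([-0.183,  0.641, -0.253]), 'moment': array([ 0.068,  0.047, -0.036]), 'grip_width': np.float64(0.535)}
{'time': np.float64(3.9), 'joint_positions': array([-0.43 ,  0.641,  1.297, -0.   ,  1.203,  1.232]), 'tool_pos': array([ 613.858, -197.565,  117.633]), 'tcp_rot': array([ 0.039,  1.571, -1.623]), 'contact_force': array([-0.183,  0.641, -0.253]), 'moment': array([ 0.068,  0.047, -0.036]), 'grip_width': np.float64(0.535)}
{'time': np.float64(3.9), 'joint_positions': array([-0.43 ,  0.641,  1.297, -0.   ,  1.203,  1.232]), 'tool_pos': array([ 613.858, -197.565,  117.633]), 'tcp_rot': array([ 0.039,  1.571, -1.623]), 'contact_force': array([-0.183,  0.641, -0.253]), 'moment': array([ 0.068,  0.047, -0.036]), 'grip_width': np.float64(0.535)}
[312.19727224 208.02893335]
```

View pics/s5.png

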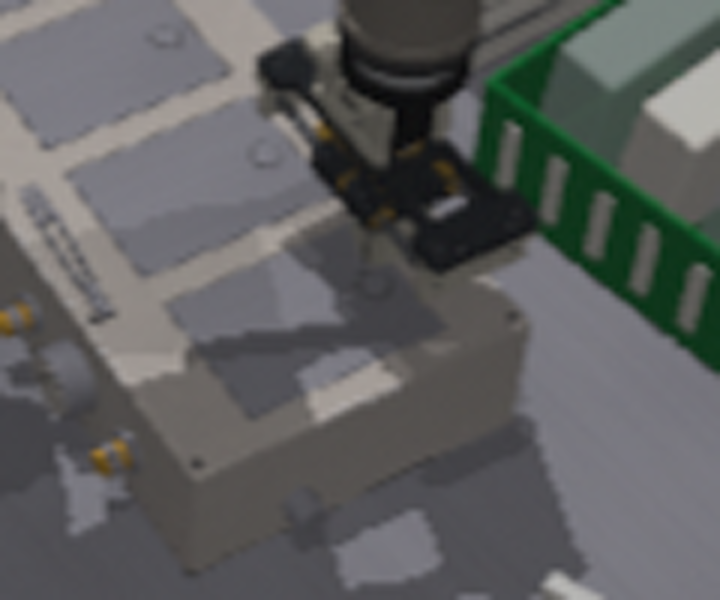

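View pics/w5.png

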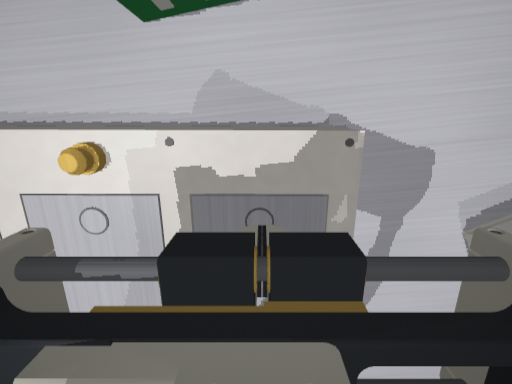

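```bash
python3 - <<'E'
from h import *
o=readout.get_obs()
for z in(80,85,90,95,100):
    a=pix2z("wrist",259.5,220,z,o);b=pix2z("wrist",93.5,220,z,o);print(z,np.linalg.norm(a-b),a.round(1))
    a=pix2z("wrist",191,195,z,o);b=pix2z("wrist",328,195,z,o);print("  width",np.linalg.norm(a-b))
# tip in wrist
R=R_(o['tcp_rot'])
for d in(0,22):print(proj("wrist",o['tool_pos']+R[:,0]*d,o))
E
```

```text
80 138.61946605200976 [ 606.5 -193.7   80. ]
  width 111.32748089152764
85 135.2876986753561 [ 608.4 -193.9   85. ]
  width 108.651685929078
90 131.95593129870244 [ 610.4 -194.1   90. ]
  width 105.97589096662841
95 128.62416392204884 [ 612.4 -194.4   95. ]
  width 103.3000960041788
100 125.29239654539519 [ 614.3 -194.6  100. ]
  width 100.62430104172914
[263.63574484 229.7341697 ]
[263.40827489 218.20042344]
```

>>> {"api": "arm_command", "payload": {"plan": [{"tx": 0.1, "ty": 0, "tz": 0, "wx": 0, "wy": 0, "wz": 0, "jaw": -1}]}}

```text
time: 4.1
tool_pos: [614.0, -197.6, 116.8]
tcp_rot: [1.087, 1.57, -0.575]
contact_force: [0.2, 0.5, 0.3]
grip_width: 0.3
```

>>> {"api": "arm_command", "payload": {"plan": [{"tx": 0.1, "ty": 0, "tz": 0, "wx": 0, "wy": 0, "wz": 0, "jaw": -1}]}}

```text
time: 4.2
tool_pos: [613.9, -197.6, 115.7]
tcp_rot: [0.766, 1.571, -0.896]
contact_force: [-0.7, -0.6, 0.3]
grip_width: 0.1
```

```bash
python3 - <<'E'
from h import *
s=imaging.capture("side"); 
w=imaging.capture("wrist"); cv2.imwrite("pics/w6.png",cv2.resize(w[170:250,160:360],None,fx=4,fy=4,interpolation=cv2.INTER_CUBIC))
cv2.imwrite("pics/s6.png",cv2.resize(s[180:240,270:345],None,fx=10,fy=10,interpolation=cv2.INTER_CUBIC))
E
```

```text
(no output)
```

View pics/s6.png

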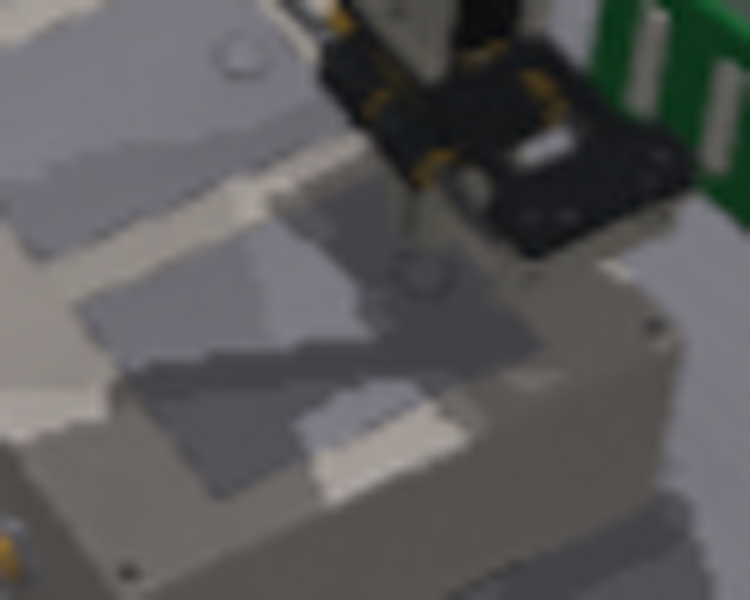

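View pics/w6.png

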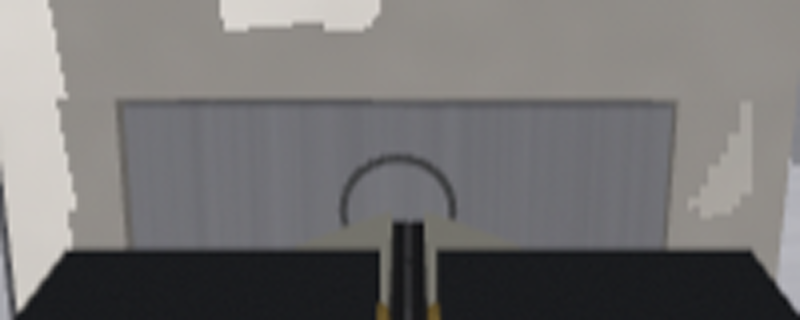

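>>> {"api": "arm_command", "payload": {"plan": [{"tx": 0.1, "ty": 0, "tz": 0, "wx": 0, "wy": 0, "wz": 0, "jaw": -1}, {"tx": 0.1, "ty": 0, "tz": 0, "wx": 0, "wy": 0, "wz": 0, "jaw": -1}]}}

```text
time: 4.5
tool_pos: [613.9, -197.6, 113.7]
tcp_rot: [0.794, 1.571, -0.868]
contact_force: [-0.4, 0.1, 0.1]
grip_width: 0.7
```

>>> {"api": "arm_command", "payload": {"plan": [{"tx": 0.1, "ty": 0, "tz": 0, "wx": 0, "wy": 0, "wz": 0, "jaw": -1}, {"tx": 0.1, "ty": 0, "tz": 0, "wx": 0, "wy": 0, "wz": 0, "jaw": -1}]}}

```text
time: 4.7
tool_pos: [613.9, -197.6, 111.6]
tcp_rot: [-0.012, 1.571, -1.674]
contact_force: [0.5, -0.3, 0.2]
grip_width: 0.7
```

```bash
python3 - <<'E'
from h import *
s=imaging.capture("side"); 
w=imaging.capture("wrist"); cv2.imwrite("pics/w7.png",cv2.resize(w[170:250,160:360],None,fx=4,fy=4,interpolation=cv2.INTER_CUBIC))
cv2.imwrite("pics/s7.png",cv2.resize(s[180:240,270:345],None,fx=10,fy=10,interpolation=cv2.INTER_CUBIC))
E
```

```text
(no output)
```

View pics/s7.png

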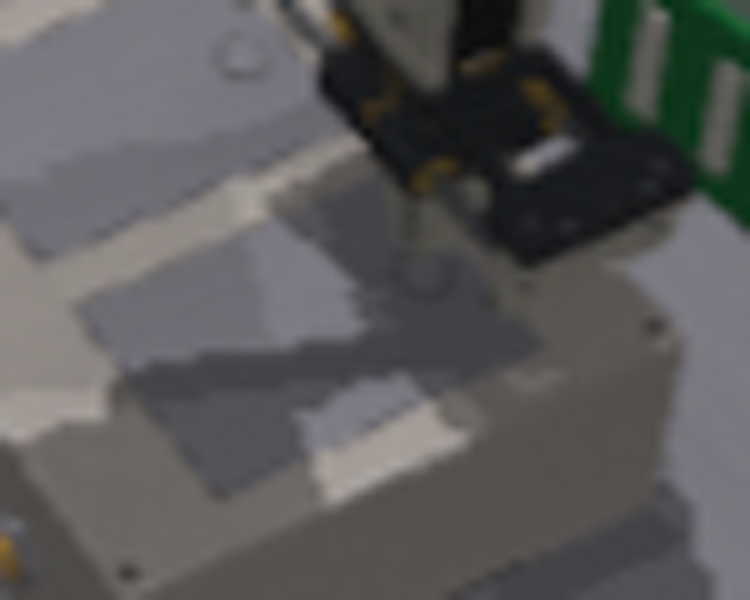

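View pics/w7.png

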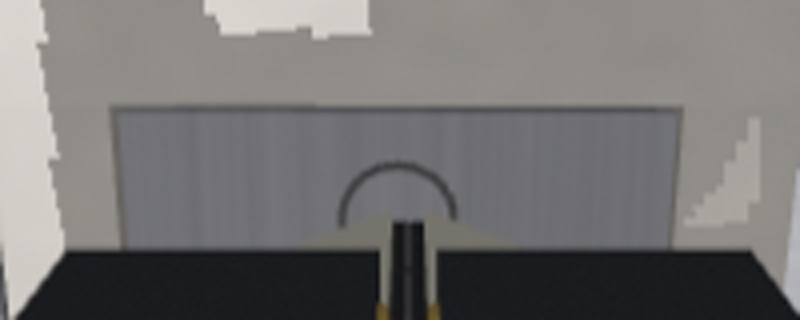

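>>> {"api": "arm_command", "payload": {"plan": [{"tx": 0.1, "ty": 0, "tz": -0.2, "wx": 0, "wy": 0, "wz": 0, "jaw": -1}]}}

```text
time: 4.9
tool_pos: [614.1, -195.8, 110.8]
tcp_rot: [0.958, 1.57, -0.704]
contact_force: [0.6, -0.4, 0.3]
grip_width: 0.6
```

>>> {"api": "arm_command", "payload": {"plan": [{"tx": 0.1, "ty": 0, "tz": 0, "wx": 0, "wy": 0, "wz": 0, "jaw": -1}]}}

```text
time: 5.0
tool_pos: [614.1, -195.3, 109.7]
tcp_rot: [1.574, 1.571, -0.088]
contact_force: [-0.5, 0.3, -0.1]
grip_width: 0.3
```

>>> {"api": "arm_command", "payload": {"plan": [{"tx": 0.1, "ty": 0, "tz": 0, "wx": 0, "wy": 0, "wz": 0, "jaw": -1}]}}

```text
time: 5.1
tool_pos: [614.1, -195.5, 108.6]
tcp_rot: [0.317, 1.571, -1.345]
contact_force: [0.5, -0.7, -0.3]
grip_width: 0.4
```

>>> {"api": "arm_command", "payload": {"plan": [{"tx": 0.1, "ty": 0, "tz": 0, "wx": 0, "wy": 0, "wz": 0, "jaw": -1}]}}

```text
time: 5.2
tool_pos: [614.1, -195.6, 107.6]
tcp_rot: [0.287, 1.571, -1.375]
contact_force: [-0.7, 0.2, 0.2]
grip_width: 0.3
```

>>> {"api": "arm_command", "payload": {"plan": [{"tx": 0.1, "ty": 0, "tz": 0, "wx": 0, "wy": 0, "wz": 0, "jaw": -1}]}}

```text
time: 5.3
tool_pos: [614.0, -195.6, 106.6]
tcp_rot: [-0.307, 1.571, -1.969]
contact_force: [0.2, 0.0, -0.5]
grip_width: 0.3
```

```bash
python3 - <<'E'
from h import *
s=imaging.capture("side"); 
w=imaging.capture("wrist"); cv2.imwrite("pics/w8.png",cv2.resize(w[170:250,160:360],None,fx=4,fy=4,interpolation=cv2.INTER_CUBIC))
cv2.imwrite("pics/s8.png",cv2.resize(s[180:240,270:345],None,fx=10,fy=10,interpolation=cv2.INTER_CUBIC))
E
```

View pics/s8.png

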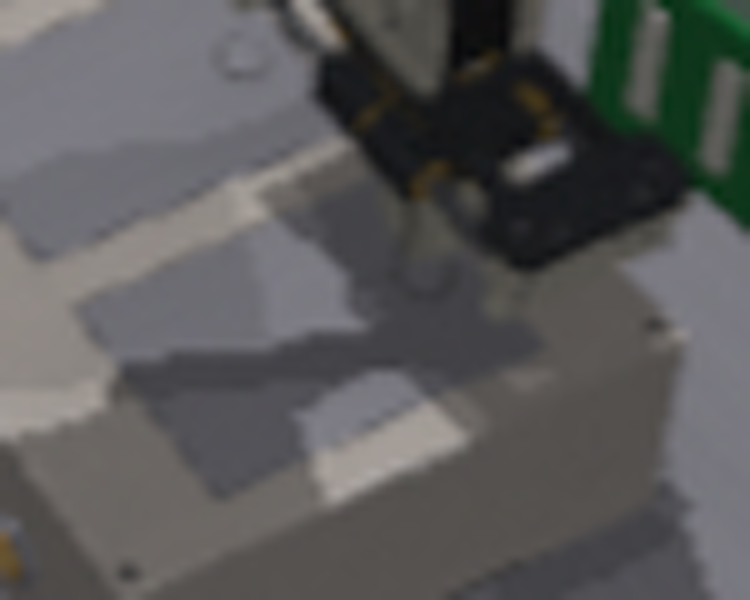

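View pics/w8.png

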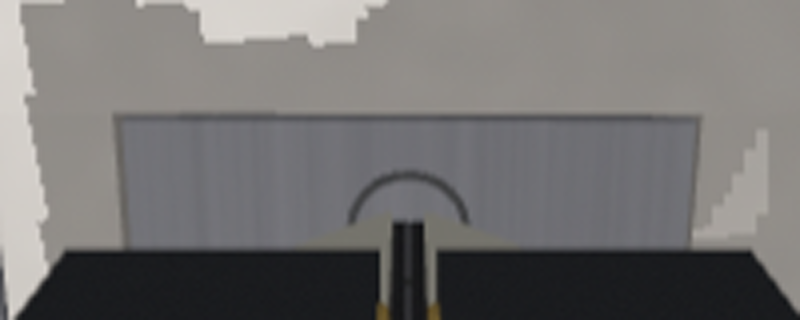

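>>> {"api": "arm_command", "payload": {"plan": [{"tx": 0.1, "ty": 0, "tz": 0, "wx": 0, "wy": 0, "wz": 0, "jaw": -1}]}}

```text
time: 5.5
tool_pos: [614.1, -195.7, 105.8]
tcp_rot: [1.015, 1.57, -0.647]
contact_force: [-0.5, -0.1, -0.5]
grip_width: 0.5
```

>>> {"api": "arm_command", "payload": {"plan": [{"tx": 0.1, "ty": 0, "tz": 0, "wx": 0, "wy": 0, "wz": 0, "jaw": -1}]}}

```text
time: 5.6
tool_pos: [614.1, -195.6, 104.7]
tcp_rot: [0.769, 1.571, -0.893]
contact_force: [-0.0, 0.0, -0.6]
grip_width: 0.6
```

>>> {"api": "arm_command", "payload": {"plan": [{"tx": 0.1, "ty": 0, "tz": 0, "wx": 0, "wy": 0, "wz": 0, "jaw": -1}]}}

```text
time: 5.7
tool_pos: [614.0, -195.6, 103.7]
tcp_rot: [0.546, 1.571, -1.116]
contact_force: [-0.6, 0.3, -0.6]
grip_width: 0.4
```

>>> {"api": "arm_command", "payload": {"plan": [{"tx": 0.1, "ty": 0, "tz": 0, "wx": 0, "wy": 0, "wz": 0, "jaw": -1}]}}

```text
time: 5.8
tool_pos: [614.0, -195.6, 102.7]
tcp_rot: [0.429, 1.571, -1.233]
contact_force: [-0.1, -0.1, 0.0]
grip_width: 0.5
```

```bash
python3 - <<'E'
from h import *
s=imaging.capture("side"); 
w=imaging.capture("wrist"); cv2.imwrite("pics/w9.png",cv2.resize(w[100:300,110:410],None,fx=2.6,fy=2.6,interpolation=cv2.INTER_CUBIC))
cv2.imwrite("pics/s9.png",cv2.resize(s[180:240,270:345],None,fx=10,fy=10,interpolation=cv2.INTER_CUBIC))
E
```

```text
(no output)
```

View pics/s9.png

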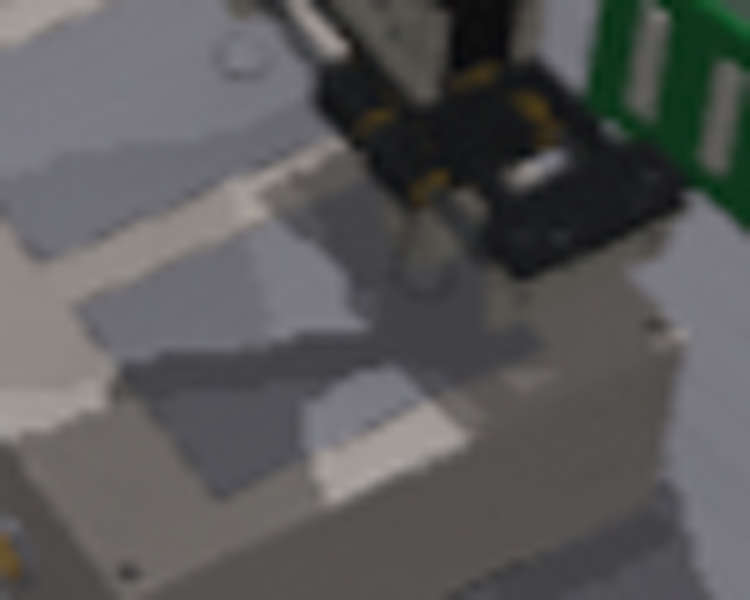

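View pics/w9.png

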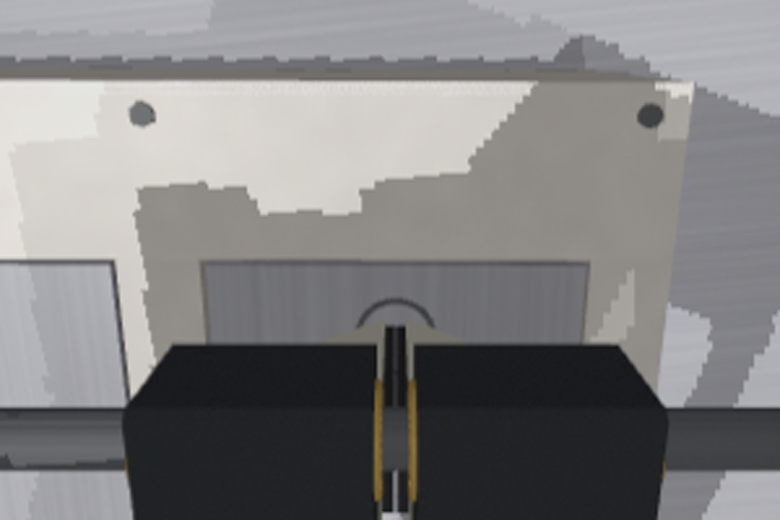

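```bash
python3 - <<'E'
from h import *
o=show()
R=R_(o['tcp_rot'])
for y in (0,9.5):
  for d in(-30,-20,-10,0,10,22):print(y,d,proj("wrist",o['tool_pos']+R[:,0]*d+R[:,1]*y,o).round(1),proj("side",o['tool_pos']+R[:,0]*d,o).round(1))
for z in (80,90,100,110):
    a=pix2z("wrist",110+202/2.6,100+262/2.6,z,o);b=pix2z("wrist",110+588/2.6,100+262/2.6,z,o);print(z,np.linalg.norm(a-b),a,b)
E
```

```text
{'time': np.float64(5.9), 'joint_positions': array([-0.427,  0.655,  1.316, -0.   ,  1.171,  1.235]), 'tool_pos': array([ 613.948, -195.539,  102.519]), 'tcp_rot': array([-1.589,  1.57 ,  3.032]), 'contact_force': array([0.106, 0.687, 0.088]), 'moment': array([0.028, 0.076, 0.04 ]), 'grip_width': np.float64(0.393)}
0 -30 [264.  250.5] [312.7 201.2]
0 -20 [263.9 242.8] [312.5 203. ]
0 -10 [263.8 235.9] [312.2 204.7]
0 0 [263.6 229.7] [312.  206.5]
0 10 [263.5 224.2] [311.8 208.2]
0 22 [263.4 218.2] [311.5 210.3]
9.5 -30 [264.1 235.6] [312.7 201.2]
9.5 -20 [263.9 228.6] [312.5 203. ]
9.5 -10 [263.8 222.4] [312.2 204.7]
9.5 0 [263.7 216.9] [312.  206.5]
9.5 10 [263.5 211.9] [311.8 208.2]
9.5 22 [263.4 206.5] [311.5 210.3]
80 112.63467797982187 [ 633.07940653 -139.59704921   80.        ] [ 622.7563092  -251.75766772   80.        ]
90 106.7984008800063 [ 635.949288   -142.77132893   90.        ] [ 626.16109215 -249.1202342    90.        ]
100 100.96212378019078 [ 638.81916946 -145.94560866  100.        ] [ 629.5658751  -246.48280069  100.        ]
110 95.12584668037523 [ 641.68905092 -149.11988838  110.        ] [ 632.97065805 -243.84536717  110.        ]
```

>>> {"api": "arm_command", "payload": {"plan": [{"tx": 0.1, "ty": 0, "tz": 0, "wx": 0, "wy": 0, "wz": 0, "jaw": -1}]}}

```text
time: 6.0
tool_pos: [614.1, -195.6, 101.8]
tcp_rot: [1.036, 1.57, -0.626]
contact_force: [-0.3, 0.5, -0.6]
grip_width: 0.3
```

>>> {"api": "arm_command", "payload": {"plan": [{"tx": 0.1, "ty": 0, "tz": 0, "wx": 0, "wy": 0, "wz": 0, "jaw": -1}]}}

```text
time: 6.1
tool_pos: [614.1, -195.6, 100.7]
tcp_rot: [0.83, 1.571, -0.832]
contact_force: [-0.3, -0.0, 1.5]
grip_width: 0.6
```

>>> {"api": "arm_command", "payload": {"plan": [{"tx": 0.1, "ty": 0, "tz": 0, "wx": 0, "wy": 0, "wz": 0, "jaw": -1}]}}

```text
time: 6.2
tool_pos: [614.0, -195.6, 99.6]
tcp_rot: [0.051, 1.571, -1.611]
contact_force: [1.1, 0.1, -0.2]
grip_width: 0.4
```

```bash
python3 - <<'E'
from h import *
o=show();s=imaging.capture("side"); 
cv2.imwrite("pics/s10.png",cv2.resize(s[180:240,270:345],None,fx=10,fy=10,interpolation=cv2.INTER_CUBIC))
E
```

```text
{'time': np.float64(6.2), 'joint_positions': array([-0.427,  0.658,  1.319, -0.   ,  1.165,  1.235]), 'tool_pos': array([ 614.037, -195.591,   99.637]), 'tcp_rot': array([ 0.051,  1.571, -1.611]), 'contact_force': array([ 1.081,  0.07 , -0.246]), 'moment': array([ 0.04 ,  0.039, -0.016]), 'grip_width': np.float64(0.386)}
```

View pics/s10.png

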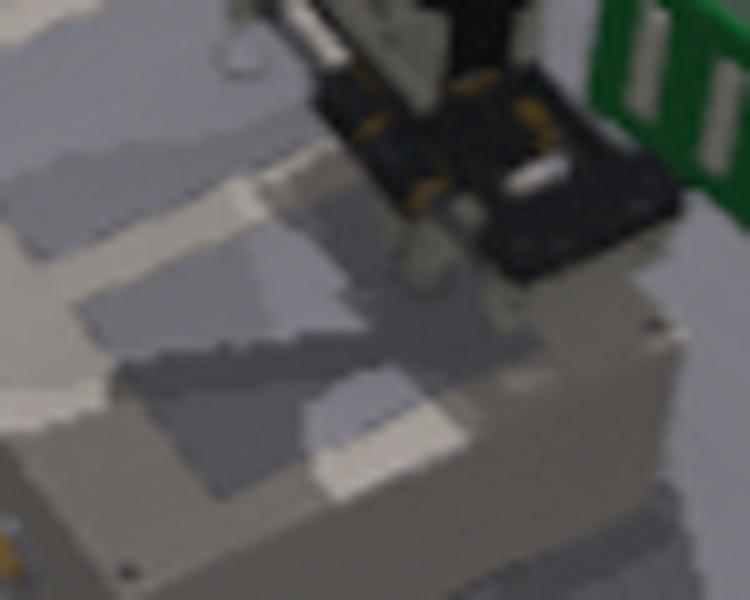

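>>> {"api": "arm_command", "payload": {"plan": [{"tx": 0.1, "ty": 0, "tz": 0, "wx": 0, "wy": 0, "wz": 0, "jaw": -1}]}}

```text
time: 6.35
tool_pos: [614.1, -195.6, 98.7]
tcp_rot: [0.701, 1.571, -0.961]
contact_force: [-0.5, -0.9, 0.1]
grip_width: 0.6
```

>>> {"api": "arm_command", "payload": {"plan": [{"tx": 0.1, "ty": 0, "tz": 0, "wx": 0, "wy": 0, "wz": 0, "jaw": -1}]}}

```text
time: 6.45
tool_pos: [614.1, -195.6, 97.7]
tcp_rot: [0.82, 1.571, -0.842]
contact_force: [-0.1, 0.0, 0.2]
grip_width: 0.3
```

>>> {"api": "arm_command", "payload": {"plan": [{"tx": 0.1, "ty": 0, "tz": 0, "wx": 0, "wy": 0, "wz": 0, "jaw": -1}]}}

```text
time: 6.55
tool_pos: [614.0, -195.6, 96.6]
tcp_rot: [-0.084, 1.571, -1.746]
contact_force: [0.2, 0.1, -0.6]
grip_width: 0.4
```

>>> {"api": "arm_command", "payload": {"plan": [{"tx": 0.1, "ty": 0, "tz": 0, "wx": 0, "wy": 0, "wz": 0, "jaw": -1}]}}

```text
time: 6.65
tool_pos: [614.0, -195.6, 95.6]
tcp_rot: [0.232, 1.571, -1.43]
contact_force: [0.7, 0.9, 0.6]
grip_width: 0.3
```

```bash
python3 - <<'E'
from h import *
o=show();s=imaging.capture("side"); w=imaging.capture("wrist");t=imaging.capture("top")
cv2.imwrite("pics/s11.png",cv2.resize(s[140:260,230:380],None,fx=5,fy=5,interpolation=cv2.INTER_CUBIC))
cv2.imwrite("pics/w11.png",cv2.resize(w[150:350,150:370],None,fx=3,fy=3,interpolation=cv2.INTER_CUBIC))
cv2.imwrite("pics/t11.png",cv2.resize(t[90:230,260:400],None,fx=4,fy=4,interpolation=cv2.INTER_CUBIC))
E
```

```text
{'time': np.float64(6.65), 'joint_positions': array([-0.427,  0.662,  1.323, -0.   ,  1.156,  1.235]), 'tool_pos': array([ 614.038, -195.581,   95.648]), 'tcp_rot': array([ 0.232,  1.571, -1.43 ]), 'contact_force': array([0.707, 0.904, 0.633]), 'moment': array([ 0.01 ,  0.066, -0.001]), 'grip_width': np.float64(0.285)}
```

View pics/s11.png

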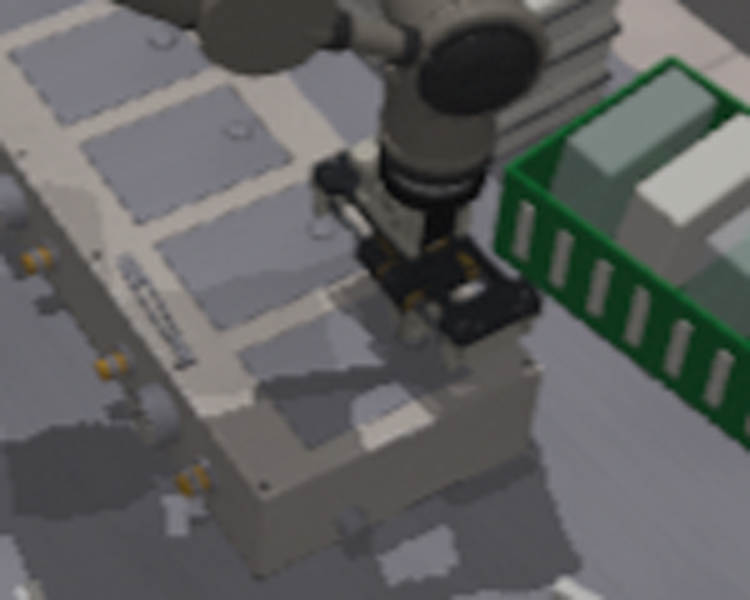

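View pics/w11.png

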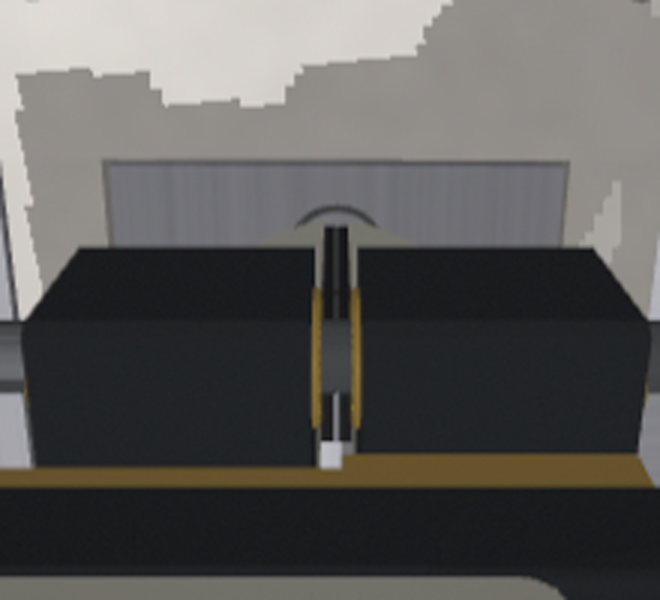

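View pics/t11.png

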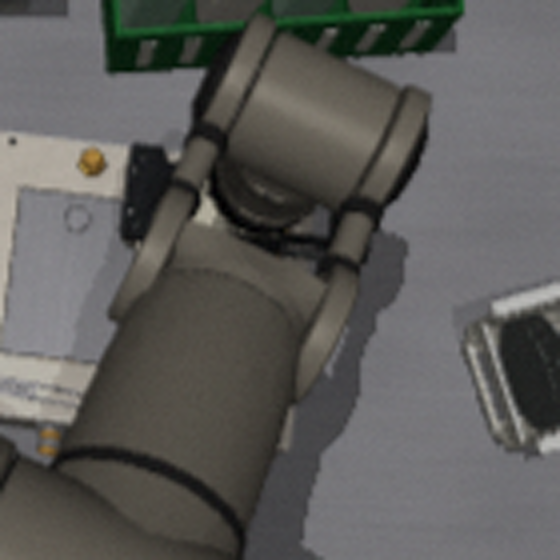

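>>> {"api": "arm_command", "payload": {"plan": [{"tx": 0.1, "ty": 0, "tz": 0, "wx": 0, "wy": 0, "wz": 0, "jaw": -1}]}}

```text
time: 6.9
tool_pos: [614.2, -195.6, 94.9]
tcp_rot: [1.028, 1.57, -0.634]
contact_force: [-0.0, 0.1, -0.7]
grip_width: 0.4
```

>>> {"api": "arm_command", "payload": {"plan": [{"tx": 0.1, "ty": 0, "tz": 0, "wx": 0, "wy": 0, "wz": 0, "jaw": -1}]}}

```text
time: 7.0
tool_pos: [614.1, -195.6, 93.7]
tcp_rot: [0.9, 1.571, -0.762]
contact_force: [-0.4, 0.2, 0.7]
grip_width: 0.7
```

>>> {"api": "arm_command", "payload": {"plan": [{"tx": 0.1, "ty": 0, "tz": 0, "wx": 0, "wy": 0, "wz": 0, "jaw": -1}]}}

```text
time: 7.1
tool_pos: [614.0, -195.6, 92.6]
tcp_rot: [-0.434, 1.571, -2.096]
contact_force: [0.6, -0.0, -0.3]
grip_width: 0.1
```

```bash
python3 - <<'E'
from h import *
o=show();s=imaging.capture("side")
cv2.imwrite("pics/s12.png",cv2.resize(s[180:240,270:345],None,fx=10,fy=10,interpolation=cv2.INTER_CUBIC))
E
```

```text
{'time': np.float64(7.1), 'joint_positions': array([-0.427,  0.665,  1.327, -0.   ,  1.15 ,  1.235]), 'tool_pos': array([ 614.023, -195.569,   92.62 ]), 'tcp_rot': array([-0.434,  1.571, -2.096]), 'contact_force': array([ 0.649, -0.006, -0.327]), 'moment': array([ 0.036, -0.041, -0.005]), 'grip_width': np.float64(0.066)}
```

View pics/s12.png

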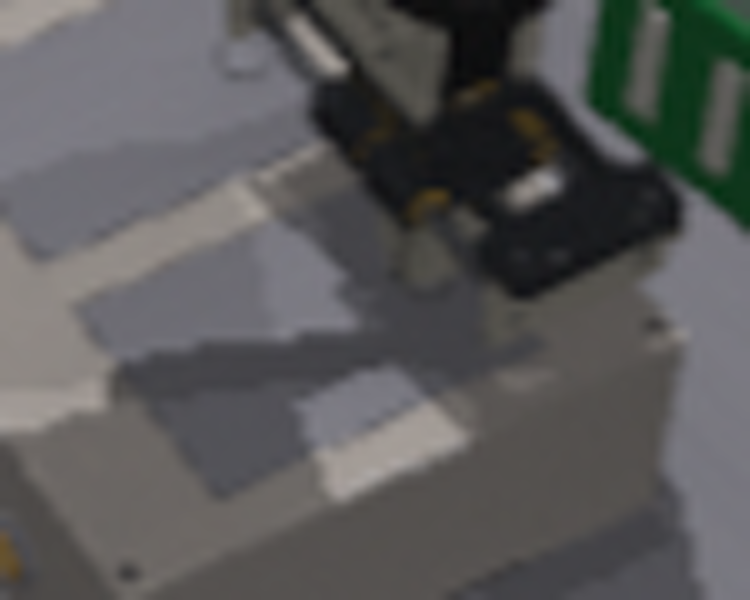

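>>> {"api": "arm_command", "payload": {"plan": [{"tx": 0.1, "ty": 0, "tz": 0, "wx": 0, "wy": 0, "wz": 0, "jaw": -1}]}}

```text
time: 7.25
tool_pos: [614.1, -195.6, 91.7]
tcp_rot: [0.897, 1.571, -0.765]
contact_force: [0.5, 0.2, 0.5]
grip_width: 0.3
```

>>> {"api": "arm_command", "payload": {"plan": [{"tx": 0.1, "ty": 0, "tz": 0, "wx": 0, "wy": 0, "wz": 0, "jaw": -1}]}}

```text
time: 7.35
tool_pos: [614.1, -195.6, 90.6]
tcp_rot: [0.653, 1.571, -1.009]
contact_force: [1.0, 1.1, 0.1]
grip_width: -0.0
```

>>> {"api": "arm_command", "payload": {"plan": [{"tx": 0.1, "ty": 0, "tz": 0, "wx": 0, "wy": 0, "wz": 0, "jaw": -1}]}}

```text
time: 7.45
tool_pos: [614.1, -195.6, 89.7]
tcp_rot: [0.538, 1.571, -1.124]
contact_force: [-0.2, 0.1, -0.8]
grip_width: 0.1
```

>>> {"api": "arm_command", "payload": {"plan": [{"tx": 0.1, "ty": 0, "tz": 0, "wx": 0, "wy": 0, "wz": 0, "jaw": -1}]}}

```text
time: 7.55
tool_pos: [614.0, -195.6, 88.6]
tcp_rot: [0.191, 1.571, -1.471]
contact_force: [0.5, 0.1, 0.1]
grip_width: 0.6
```

```bash
python3 - <<'E'
from h import *
o=show();w=imaging.capture("wrist")
cv2.imwrite("pics/w13.png",cv2.resize(w[190:260,200:330],None,fx=6,fy=6,interpolation=cv2.INTER_CUBIC))
R=R_(o['tcp_rot'])
for y in (-9.5,0,9.5):
  for d in(0,10,22):print(y,d,proj("wrist",o['tool_pos']+R[:,0]*d+R[:,1]*y,o).round(1))
E
```

```text
{'time': np.float64(7.55), 'joint_positions': array([-0.427,  0.669,  1.331, -0.   ,  1.142,  1.235]), 'tool_pos': array([ 614.042, -195.574,   88.627]), 'tcp_rot': array([ 0.191,  1.571, -1.471]), 'contact_force': array([0.471, 0.115, 0.134]), 'moment': array([ 0.076,  0.093, -0.023]), 'grip_width': np.float64(0.622)}
-9.5 0 [263.6 242.2]
-9.5 10 [263.5 236.1]
-9.5 22 [263.4 229.6]
0 0 [263.6 229.7]
0 10 [263.5 224.2]
0 22 [263.4 218.2]
9.5 0 [263.7 216.9]
9.5 10 [263.5 211.9]
9.5 22 [263.4 206.5]
```

View pics/w13.png

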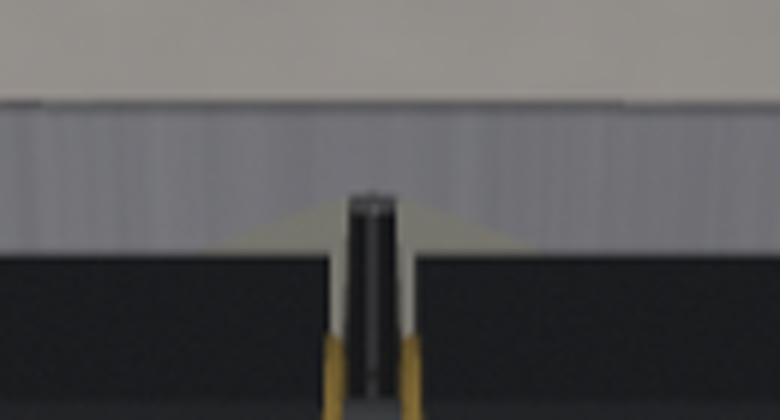

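```bash
python3 - <<'E'
from h import *
o=show()
print(pix2z("wrist",262,222.5,100,o),pix2z("wrist",262,207,100,o))
for z in (95,100,105,110):
    print(z,pix2z("wrist",262,222.5,z,o))
c=imaging.get_calibration("wrist")
# deck scale: near features
w=imaging.capture("wrist");cv2.imwrite("pics/w14.png",w)
s=imaging.capture("side");cv2.imwrite("pics/s14.png",cv2.resize(s[90:240,240:380],None,fx=5,fy=4,interpolation=cv2.INTER_CUBIC))
E
```

```text
{'time': np.float64(7.6), 'joint_positions': array([-0.427,  0.669,  1.331, -0.   ,  1.142,  1.235]), 'tool_pos': array([ 613.955, -195.564,   88.474]), 'tcp_rot': array([-1.64 ,  1.571,  2.982]), 'contact_force': array([-0.454,  0.238, -0.822]), 'moment': array([ 0.058,  0.025, -0.025]), 'grip_width': np.float64(0.542)}
[ 624.08115287 -195.32935163  100.        ] [ 634.50886506 -196.28357671  100.        ]
95 [ 622.05618274 -195.15444576   95.        ]
100 [ 624.08115287 -195.32935163  100.        ]
105 [ 626.10612301 -195.5042575   105.        ]
110 [ 628.13109314 -195.67916337  110.        ]
```

View pics/w14.png

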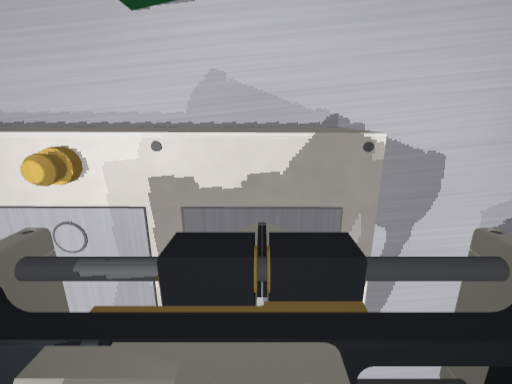

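View pics/s14.png

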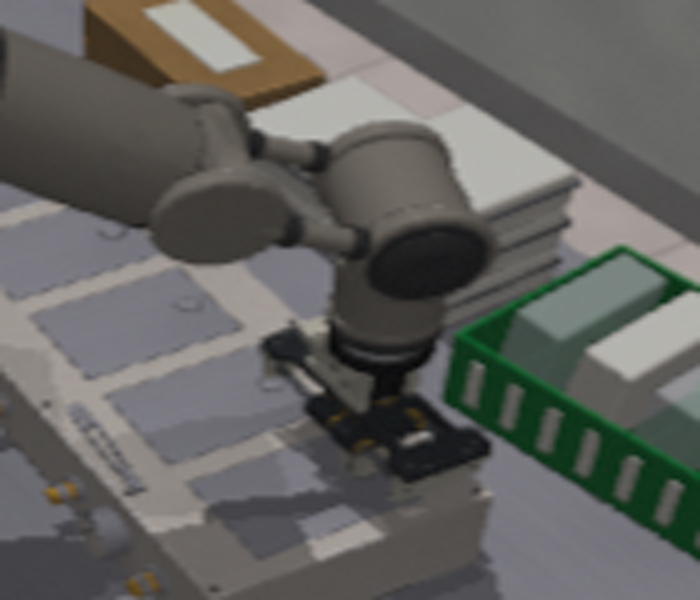

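>>> {"api": "arm_command", "payload": {"plan": [{"tx": 0.1, "ty": 0, "tz": 0, "wx": 0, "wy": 0, "wz": 0, "jaw": -1}]}}

```text
time: 7.8
tool_pos: [614.2, -195.6, 87.8]
tcp_rot: [1.084, 1.57, -0.578]
contact_force: [-0.0, 0.1, 0.6]
grip_width: 0.3
```

>>> {"api": "arm_command", "payload": {"plan": [{"tx": 0.1, "ty": 0, "tz": 0, "wx": 0, "wy": 0, "wz": 0, "jaw": -1}]}}

```text
time: 7.9
tool_pos: [614.2, -195.6, 86.9]
tcp_rot: [1.071, 1.57, -0.591]
contact_force: [-1.8, 0.7, 4.3]
grip_width: 0.5
```

>>> {"api": "arm_command", "payload": {"plan": [{"tx": 0.1, "ty": 0, "tz": 0, "wx": 0, "wy": 0, "wz": 0, "jaw": -1}]}}

```text
time: 8.0
tool_pos: [614.2, -195.7, 86.6]
tcp_rot: [1.128, 1.57, -0.534]
contact_force: [-2.8, 1.6, 9.6]
grip_width: 0.6
```

>>> {"api": "arm_command", "payload": {"plan": [{"tx": 0.1, "ty": 0, "tz": 0, "wx": 0, "wy": 0, "wz": 0, "jaw": -1}]}}

```text
time: 8.1
tool_pos: [614.3, -195.7, 86.4]
tcp_rot: [1.135, 1.569, -0.527]
contact_force: [-4.3, 1.5, 14.8]
grip_width: 0.4
```

>>> {"api": "arm_command", "payload": {"plan": [{"tx": -0.3, "ty": 0, "tz": 0, "wx": 0, "wy": 0, "wz": 0, "jaw": -1}]}}

```text
time: 8.2
tool_pos: [614.1, -195.6, 88.3]
tcp_rot: [1.101, 1.57, -0.561]
contact_force: [0.7, -0.3, 0.0]
grip_width: 0.4
```

```bash
python3 - <<'E'
from h import *
o=show()
w=imaging.capture("wrist");cv2.imwrite("pics/w15.png",cv2.resize(w[150:320,100:420],None,fx=2.5,fy=2.5))
s=imaging.capture("side");cv2.imwrite("pics/s15.png",cv2.resize(s[180:240,270:345],None,fx=10,fy=10,interpolation=cv2.INTER_CUBIC))
E
```

```text
{'time': np.float64(8.2), 'joint_positions': array([-0.427,  0.669,  1.331, -0.   ,  1.14 ,  1.235]), 'tool_pos': array([ 614.138, -195.604,   88.345]), 'tcp_rot': array([ 1.101,  1.57 , -0.561]), 'contact_force': array([ 0.676, -0.321,  0.01 ]), 'moment': array([0.036, 0.06 , 0.022]), 'grip_width': np.float64(0.377)}
```

View pics/w15.png

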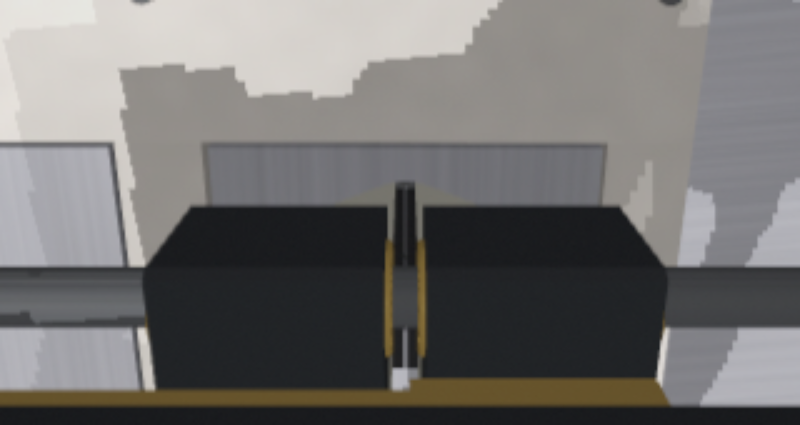

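View pics/s15.png

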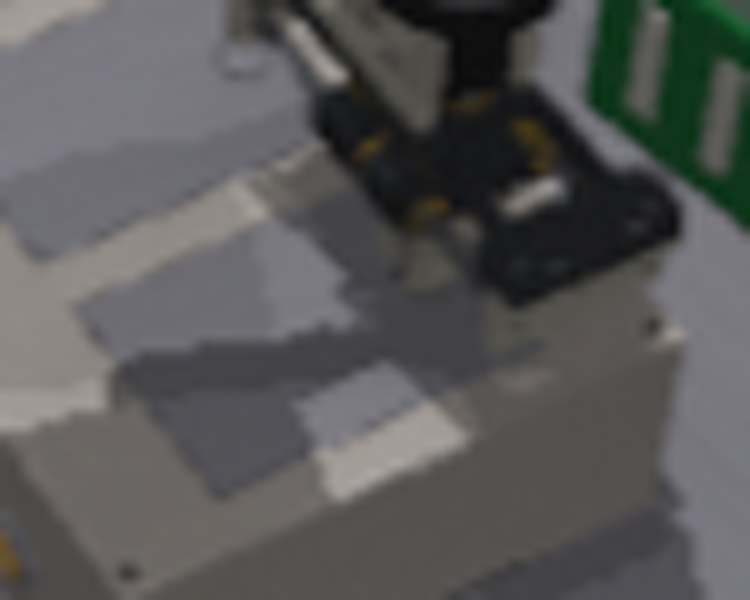

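>>> {"api": "arm_command", "payload": {"plan": [{"tx": -1.6, "ty": 0, "tz": 0, "wx": 0, "wy": 0, "wz": 0, "jaw": -1}, {"tx": -1.4, "ty": 0, "tz": 0, "wx": 0, "wy": 0, "wz": 0, "jaw": -1}, {"tx": 0, "ty": 0, "tz": -2.5, "wx": 0, "wy": 0, "wz": 0, "jaw": -1}, {"tx": 0, "ty": 0, "tz": -2.5, "wx": 0, "wy": 0, "wz": 0, "jaw": -1}, {"tx": 0, "ty": 0, "tz": -2.5, "wx": 0, "wy": 0, "wz": 0, "jaw": -1}, {"tx": 0, "ty": 0, "tz": -2.5, "wx": 0, "wy": 0, "wz": 0, "jaw": -1}, {"tx": 0, "ty": 0, "tz": -2.5, "wx": 0, "wy": 0, "wz": 0, "jaw": -1}, {"tx": 0.5, "ty": 0, "tz": 0, "wx": 0, "wy": 0, "wz": 0, "jaw": -1}, {"tx": 0, "ty": 0, "tz": 0, "wx": 0, "wy": 0, "wz": 0, "jaw": -1}]}}

```text
time: 9.2
tool_pos: [625.2, -70.9, 112.3]
tcp_rot: [-1.131, 1.57, -2.792]
contact_force: [-1.4, -0.7, -0.3]
grip_width: 0.0
```

```bash
python3 - <<'E'
from h import *
o=show(); delta(W(55,CY[3],90),Rdes(0))
w=imaging.capture("wrist");cv2.imwrite("pics/w16.png",w)
s=imaging.capture("side");cv2.imwrite("pics/s16.png",cv2.resize(s[150:230,240:340],None,fx=8,fy=7.5,interpolation=cv2.INTER_CUBIC))
E
```

```text
{'time': np.float64(9.2), 'joint_positions': array([-2.340e-01,  6.190e-01,  1.355e+00, -1.000e-03,  1.168e+00,
        1.427e+00]), 'tool_pos': array([625.189, -70.871, 112.265]), 'tcp_rot': array([-1.131,  1.57 , -2.792]), 'contact_force': array([-1.383, -0.704, -0.265]), 'moment': array([ 0.075,  0.017, -0.013]), 'grip_width': np.float64(0.04)}
shift tool cm [2.23 0.01 0.19] after-rot frame [2.23 0.01 0.19] rotvec [0.001 0.    0.001]
```

View pics/w16.png

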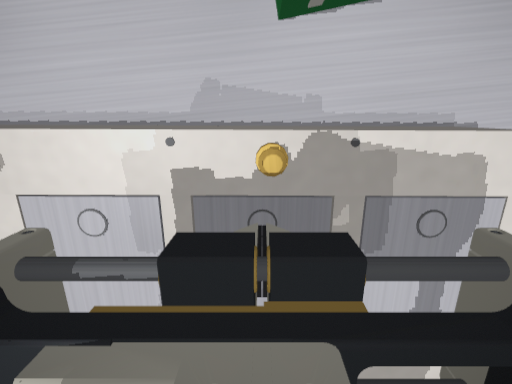

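View pics/s16.png

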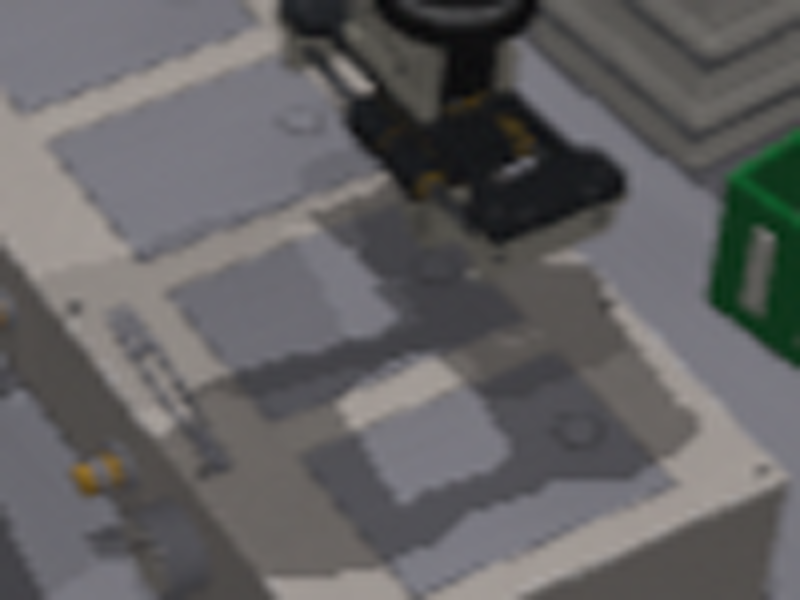

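>>> {"api": "arm_command", "payload": {"plan": [{"tx": 1.0, "ty": 0, "tz": 0, "wx": 0, "wy": 0, "wz": 0, "jaw": -1}, {"tx": 0.8, "ty": 0, "tz": 0, "wx": 0, "wy": 0, "wz": 0, "jaw": -1}, {"tx": 0.3, "ty": 0, "tz": 0, "wx": 0, "wy": 0, "wz": 0, "jaw": -1}, {"tx": 0, "ty": 0, "tz": 0, "wx": 0, "wy": 0, "wz": 0, "jaw": -1}]}}

```text
time: 9.7
tool_pos: [624.8, -71.3, 90.6]
tcp_rot: [-1.663, 1.569, 2.957]
contact_force: [-0.5, -0.0, 0.3]
grip_width: 0.0
```

>>> {"api": "arm_command", "payload": {"plan": [{"tx": 0.1, "ty": 0, "tz": 0, "wx": 0, "wy": 0, "wz": 0, "jaw": -1}, {"tx": 0.1, "ty": 0, "tz": 0, "wx": 0, "wy": 0, "wz": 0, "jaw": -1}]}}

```text
time: 9.9
tool_pos: [625.7, -71.2, 89.9]
tcp_rot: [1.316, 1.57, -0.346]
contact_force: [0.1, 0.0, 0.3]
grip_width: 0.5
```

>>> {"api": "arm_command", "payload": {"plan": [{"tx": 0.1, "ty": 0, "tz": 0, "wx": 0, "wy": 0, "wz": 0, "jaw": -1}]}}

```text
time: 10.0
tool_pos: [625.6, -71.1, 88.9]
tcp_rot: [1.218, 1.57, -0.444]
contact_force: [-0.3, 0.6, 0.6]
grip_width: 0.4
```

>>> {"api": "arm_command", "payload": {"plan": [{"tx": 0.05, "ty": 0, "tz": 0, "wx": 0, "wy": 0, "wz": 0, "jaw": -1}]}}

```text
time: 10.1
tool_pos: [625.5, -71.0, 88.3]
tcp_rot: [1.011, 1.571, -0.65]
contact_force: [-0.7, -1.4, -0.5]
grip_width: 0.4
```

>>> {"api": "arm_command", "payload": {"plan": [{"tx": 0.05, "ty": 0, "tz": 0, "wx": 0, "wy": 0, "wz": 0, "jaw": -1}]}}

```text
time: 10.2
tool_pos: [625.5, -71.1, 87.8]
tcp_rot: [1.055, 1.57, -0.607]
contact_force: [0.0, -0.2, 0.1]
grip_width: 0.3
```

>>> {"api": "arm_command", "payload": {"plan": [{"tx": 0.05, "ty": 0, "tz": 0, "wx": 0, "wy": 0, "wz": 0, "jaw": -1}]}}

```text
time: 10.3
tool_pos: [625.5, -71.1, 87.2]
tcp_rot: [0.921, 1.571, -0.741]
contact_force: [0.3, 0.1, 1.0]
grip_width: 0.9
```

>>> {"api": "arm_command", "payload": {"plan": [{"tx": 0.05, "ty": 0, "tz": 0, "wx": 0, "wy": 0, "wz": 0, "jaw": -1}]}}

```text
time: 10.4
tool_pos: [625.5, -71.1, 87.0]
tcp_rot: [1.296, 1.57, -0.366]
contact_force: [-1.0, 0.4, 3.8]
grip_width: 0.5
```

>>> {"api": "arm_command", "payload": {"plan": [{"tx": 0.05, "ty": 0, "tz": 0, "wx": 0, "wy": 0, "wz": 0, "jaw": -1}]}}

```text
time: 10.5
tool_pos: [625.6, -71.1, 86.8]
tcp_rot: [1.339, 1.57, -0.323]
contact_force: [-1.9, 1.2, 5.8]
grip_width: 0.1
```

>>> {"api": "arm_command", "payload": {"plan": [{"tx": 0.03, "ty": 0, "tz": 0, "wx": 0, "wy": 0, "wz": 0, "jaw": -1}, {"tx": 0, "ty": 0, "tz": 0, "wx": 0, "wy": 0, "wz": 0, "jaw": -1}]}}

```text
time: 10.7
tool_pos: [625.6, -71.1, 86.8]
tcp_rot: [1.323, 1.57, -0.339]
contact_force: [-2.5, 0.4, 5.7]
grip_width: 0.6
```

```bash
python3 - <<'E'
from h import *
o=show()
w=imaging.capture("wrist");cv2.imwrite("pics/w17.png",w)
s=imaging.capture("side");cv2.imwrite("pics/s17.png",cv2.resize(s[150:230,240:340],None,fx=8,fy=7.5,interpolation=cv2.INTER_CUBIC))
E
```

```text
{'time': np.float64(10.7), 'joint_positions': array([-0.235,  0.646,  1.382, -0.   ,  1.113,  1.427]), 'tool_pos': array([625.568, -71.078,  86.824]), 'tcp_rot': array([ 1.323,  1.57 , -0.339]), 'contact_force': array([-2.535,  0.431,  5.702]), 'moment': array([ 0.155,  0.405, -0.024]), 'grip_width': np.float64(0.61)}
```

View pics/s17.png

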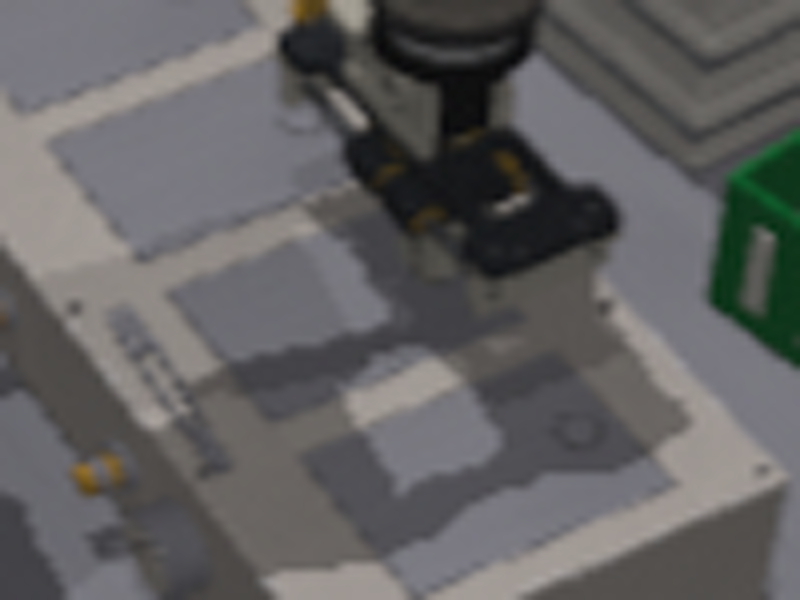

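>>> {"api": "arm_command", "payload": {"plan": [{"tx": -1.5, "ty": 0, "tz": 0, "wx": 0, "wy": 0, "wz": 0, "jaw": -1}, {"tx": -1.0, "ty": 0, "tz": 0, "wx": 0, "wy": 0, "wz": 0, "jaw": -1}, {"tx": 0, "ty": 0, "tz": -2.5, "wx": 0, "wy": 0, "wz": 0, "jaw": -1}, {"tx": 0, "ty": 0, "tz": -2.5, "wx": 0, "wy": 0, "wz": 0, "jaw": -1}, {"tx": 0, "ty": 0, "tz": -2.5, "wx": 0, "wy": 0, "wz": 0, "jaw": -1}, {"tx": 0, "ty": 0, "tz": -2.5, "wx": 0, "wy": 0, "wz": 0, "jaw": -1}, {"tx": 0, "ty": 0, "tz": -2.5, "wx": 0, "wy": 0, "wz": 0, "jaw": -1}, {"tx": 1.2, "ty": 0, "tz": 0, "wx": 0, "wy": 0, "wz": 0, "jaw": -1}, {"tx": 0.8, "ty": 0, "tz": 0, "wx": 0, "wy": 0, "wz": 0, "jaw": -1}, {"tx": 0, "ty": 0, "tz": 0, "wx": 0, "wy": 0, "wz": 0, "jaw": -1}]}}

```text
time: 11.8
tool_pos: [635.6, 52.5, 89.0]
tcp_rot: [-1.389, 1.567, -3.051]
contact_force: [0.2, -0.5, -0.1]
grip_width: 0.6
```

```bash
python3 - <<'E'
from h import *
o=show(); delta(W(55,CY[2],88),Rdes(0))
E
```

```text
{'time': np.float64(11.8), 'joint_positions': array([-0.037,  0.66 ,  1.348, -0.   ,  1.137,  1.625]), 'tool_pos': array([635.645,  52.473,  88.959]), 'tcp_rot': array([-1.389,  1.567, -3.051]), 'contact_force': array([ 0.201, -0.464, -0.057]), 'moment': array([0.035, 0.019, 0.009]), 'grip_width': np.float64(0.567)}
shift tool cm [0.1  0.09 0.07] after-rot frame [0.1  0.09 0.07] rotvec [-0.001  0.001  0.003]
```

>>> {"api": "arm_command", "payload": {"plan": [{"tx": 0, "ty": 0, "tz": 0, "wx": 0, "wy": 0, "wz": 0, "jaw": -1}, {"tx": 0.05, "ty": 0, "tz": 0, "wx": 0, "wy": 0, "wz": 0, "jaw": -1}]}}

```text
time: 12.0
tool_pos: [637.1, 52.4, 90.7]
tcp_rot: [1.405, 1.57, -0.258]
contact_force: [-0.4, -0.5, 0.1]
grip_width: 0.5
```

>>> {"api": "arm_command", "payload": {"plan": [{"tx": 0.05, "ty": 0, "tz": 0, "wx": 0, "wy": 0, "wz": 0, "jaw": -1}]}}

```text
time: 12.1
tool_pos: [637.1, 52.7, 90.3]
tcp_rot: [1.478, 1.57, -0.185]
contact_force: [-0.5, 0.1, -0.3]
grip_width: 0.4
```

>>> {"api": "arm_command", "payload": {"plan": [{"tx": 0.05, "ty": 0, "tz": 0, "wx": 0, "wy": 0, "wz": 0, "jaw": -1}]}}

```text
time: 12.2
tool_pos: [637.0, 53.0, 89.7]
tcp_rot: [1.442, 1.57, -0.221]
contact_force: [-0.2, 0.1, -0.3]
grip_width: 0.5
```

>>> {"api": "arm_command", "payload": {"plan": [{"tx": 0.05, "ty": 0, "tz": 0, "wx": 0, "wy": 0, "wz": 0, "jaw": -1}]}}

```text
time: 12.3
tool_pos: [636.9, 53.3, 89.1]
tcp_rot: [1.381, 1.57, -0.281]
contact_force: [-0.0, -0.9, 0.2]
grip_width: 0.4
```

>>> {"api": "arm_command", "payload": {"plan": [{"tx": 0.05, "ty": 0, "tz": 0, "wx": 0, "wy": 0, "wz": 0, "jaw": -1}]}}

```text
time: 12.4
tool_pos: [636.8, 53.3, 88.5]
tcp_rot: [1.085, 1.571, -0.577]
contact_force: [0.4, -0.8, 0.3]
grip_width: 0.6
```

>>> {"api": "arm_command", "payload": {"plan": [{"tx": 0.05, "ty": 0, "tz": 0, "wx": 0, "wy": 0, "wz": 0, "jaw": -1}]}}

```text
time: 12.5
tool_pos: [636.8, 53.4, 87.9]
tcp_rot: [1.065, 1.571, -0.597]
contact_force: [0.0, 0.8, 0.1]
grip_width: 0.5
```

>>> {"api": "arm_command", "payload": {"plan": [{"tx": 0.05, "ty": 0, "tz": 0, "wx": 0, "wy": 0, "wz": 0, "jaw": -1}]}}

```text
time: 12.6
tool_pos: [636.8, 53.4, 87.4]
tcp_rot: [0.375, 1.571, -1.287]
contact_force: [0.1, -0.1, 0.2]
grip_width: 0.7
```

>>> {"api": "arm_command", "payload": {"plan": [{"tx": 0.05, "ty": 0, "tz": 0, "wx": 0, "wy": 0, "wz": 0, "jaw": -1}]}}

```text
time: 12.7
tool_pos: [636.9, 53.4, 87.0]
tcp_rot: [1.337, 1.571, -0.325]
contact_force: [0.5, -0.7, 2.1]
grip_width: 0.5
```

>>> {"api": "arm_command", "payload": {"plan": [{"tx": 0.05, "ty": 0, "tz": 0, "wx": 0, "wy": 0, "wz": 0, "jaw": -1}]}}

```text
time: 12.8
tool_pos: [636.9, 53.4, 86.6]
tcp_rot: [1.285, 1.571, -0.377]
contact_force: [-0.9, 0.6, 1.9]
grip_width: 0.4
```

>>> {"api": "arm_command", "payload": {"plan": [{"tx": 0.05, "ty": 0, "tz": 0, "wx": 0, "wy": 0, "wz": 0, "jaw": -1}]}}

```text
time: 12.9
tool_pos: [636.9, 53.4, 86.1]
tcp_rot: [1.453, 1.57, -0.209]
contact_force: [-0.5, -0.2, 1.3]
grip_width: 0.4
```

Cover 2 gives at about 2 N. I'll press it further.

>>> {"api": "arm_command", "payload": {"plan": [{"tx": 0.2, "ty": 0, "tz": 0, "wx": 0, "wy": 0, "wz": 0, "jaw": -1}, {"tx": 0.2, "ty": 0, "tz": 0, "wx": 0, "wy": 0, "wz": 0, "jaw": -1}, {"tx": 0.2, "ty": 0, "tz": 0, "wx": 0, "wy": 0, "wz": 0, "jaw": -1}]}}

```text
time: 13.2
tool_pos: [636.7, 53.4, 79.7]
tcp_rot: [-1.258, 1.57, -2.92]
contact_force: [-0.0, 0.5, 2.5]
grip_width: 0.5
```

```bash
python3 - <<'E'
from h import *
o=show()
w=imaging.capture("wrist");cv2.imwrite("pics/w18.png",w)
s=imaging.capture("side");cv2.imwrite("pics/s18.png",cv2.resize(s[110:210,210:330],None,fx=6,fy=6,interpolation=cv2.INTER_CUBIC))
E
```

```text
{'time': np.float64(13.2), 'joint_positions': array([-0.036,  0.67 ,  1.358, -0.   ,  1.115,  1.626]), 'tool_pos': array([636.663,  53.391,  79.685]), 'tcp_rot': array([-1.258,  1.57 , -2.92 ]), 'contact_force': array([-0.048,  0.543,  2.45 ]), 'moment': array([0.068, 0.173, 0.009]), 'grip_width': np.float64(0.471)}
```

View pics/s18.png

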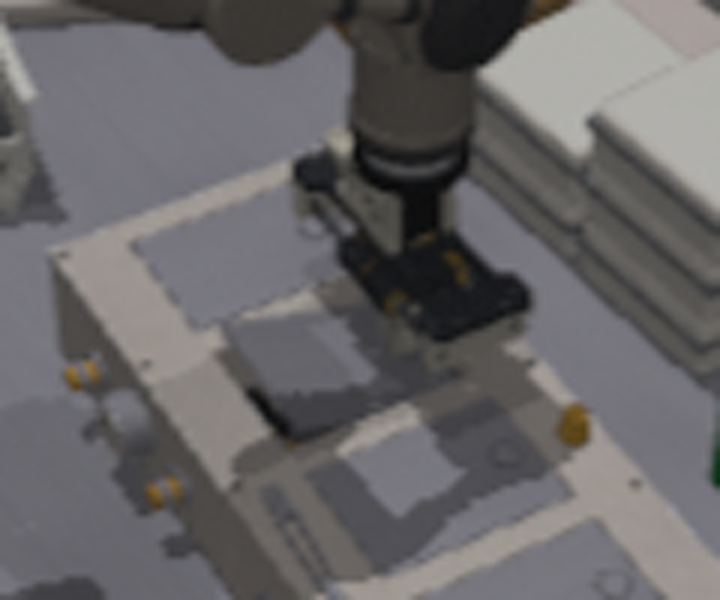

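View pics/w18.png

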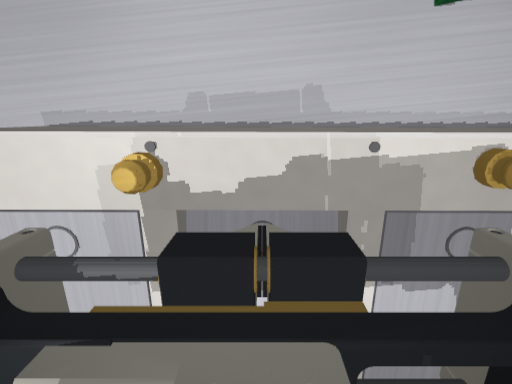

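>>> {"api": "arm_command", "payload": {"plan": [{"tx": 0.15, "ty": -0.1, "tz": 0, "wx": 0, "wy": 0, "wz": 0, "jaw": -1}, {"tx": 0.15, "ty": -0.2, "tz": 0, "wx": 0, "wy": 0, "wz": 0, "jaw": -1}]}}

```text
time: 13.5
tool_pos: [634.7, 53.5, 77.1]
tcp_rot: [1.55, 1.569, -0.112]
contact_force: [2.7, -0.2, 1.0]
grip_width: 0.2
```

>>> {"api": "arm_command", "payload": {"plan": [{"tx": 0.1, "ty": -0.2, "tz": 0, "wx": 0, "wy": 0, "wz": 0, "jaw": -1}, {"tx": 0.1, "ty": -0.2, "tz": 0, "wx": 0, "wy": 0, "wz": 0, "jaw": -1}]}}

```text
time: 13.7
tool_pos: [630.3, 53.9, 75.1]
tcp_rot: [1.551, 1.569, -0.112]
contact_force: [3.5, -0.2, 0.4]
grip_width: 0.2
```

```bash
python3 - <<'E'
from h import *
o=show()
s=imaging.capture("side");cv2.imwrite("pics/s19.png",cv2.resize(s[110:210,210:330],None,fx=6,fy=6,interpolation=cv2.INTER_CUBIC))
E
```

```text
{'time': np.float64(13.7), 'joint_positions': array([-0.036,  0.663,  1.385, -0.   ,  1.092,  1.626]), 'tool_pos': array([630.304,  53.923,  75.053]), 'tcp_rot': array([ 1.551,  1.569, -0.112]), 'contact_force': array([ 3.459, -0.173,  0.381]), 'moment': array([-0.012, -0.596, -0.033]), 'grip_width': np.float64(0.174)}
```

View pics/s19.png

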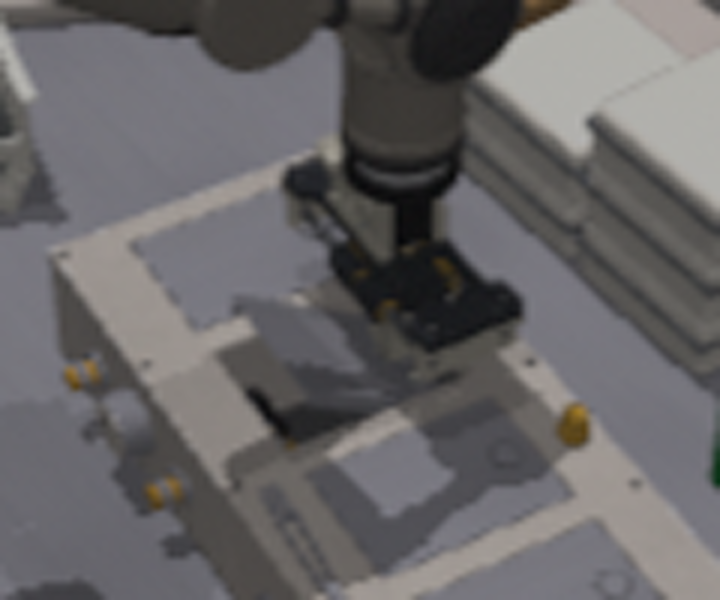

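```bash
cat >> h.py <<'E'
def edgept(k,th,s=0,r=85,off=-2): # s along y; off: from top; pivot z=98
    return W(20-r*np.cos(th),CY[k]+s,98+r*np.sin(th))
E
python3 - <<'E'
from h import *
for th in (0,.3,.4,.5,.6,.7,.8): 
    a=proj("side",edgept(2,th,50));b=proj("side",edgept(2,th,-50))
    print(th,((a-[210,110])*6).round(),((b-[210,110])*6).round())
E
```

```text
0 [213. 355.] [286. 450.]
0.3 [217. 326.] [290. 421.]
0.4 [220. 316.] [294. 411.]
0.5 [225. 306.] [299. 401.]
0.6 [231. 295.] [305. 390.]
0.7 [237. 285.] [312. 380.]
0.8 [245. 275.] [320. 370.]
```

>>> {"api": "arm_command", "payload": {"plan": [{"tx": -0.5, "ty": 0.2, "tz": 0, "wx": 0, "wy": 0, "wz": 0, "jaw": -1}, {"tx": -2, "ty": 0, "tz": 0, "wx": 0, "wy": 0, "wz": 0, "jaw": -1}, {"tx": -3, "ty": 0, "tz": 0, "wx": 0, "wy": 0, "wz": 0, "jaw": -1}, {"tx": -3, "ty": 0, "tz": 0, "wx": 0, "wy": 0, "wz": 0, "jaw": -1}, {"tx": 0, "ty": 0, "tz": 0, "wx": 0, "wy": 0, "wz": 0, "jaw": -1}]}}

```text
time: 14.25
tool_pos: [633.7, 53.9, 164.7]
tcp_rot: [1.618, 1.564, -0.043]
contact_force: [-0.1, 0.2, 0.3]
grip_width: 0.6
```

```bash
cat >> h.py <<'E'
D=-13.
def pose(F,pitch,k=2):
    R=Rdes(pitch); P=W(F[0],CY[k],F[1]); return P-9.5*R[:,1]-D*R[:,0],R
def Farc(th,r=75,t=2):
    return np.array([20-r*np.cos(th)-t*np.sin(th),98+r*np.sin(th)-t*np.cos(th)])
E
python3 - <<'E'
from h import *
o=show()
s=imaging.capture("side");cv2.imwrite("pics/s20.png",cv2.resize(s[110:210,210:330],None,fx=6,fy=6,interpolation=cv2.INTER_CUBIC))
w=imaging.capture("wrist");cv2.imwrite("pics/w20.png",w)
for F,p in((np.array([-100,200]),.6),(np.array([-100,115]),.6),(Farc(.25),.6)):
    P,R=pose(F,p); print(F,P.round(1)); delta(P,R,o)
E
```

```text
{'time': np.float64(14.25), 'joint_positions': array([-0.036,  0.58 ,  1.273, -0.   ,  1.281,  1.626]), 'tool_pos': array([633.73 ,  53.87 , 164.711]), 'tcp_rot': array([ 1.618,  1.564, -0.043]), 'contact_force': array([-0.142,  0.167,  0.276]), 'moment': array([ 0.057, -0.042, -0.008]), 'grip_width': np.float64(0.633)}
[-100  200] [481.6  65.9 183.9]
shift tool cm [ -2.03 -15.25   0.19] after-rot frame [-10.2  -11.51   0.19] rotvec [-0.    -0.     0.593]
[-100  115] [481.6  65.9  98.9]
shift tool cm [  6.47 -15.31   0.19] after-rot frame [ -3.19 -16.31   0.19] rotvec [-0.    -0.     0.593]
[-53.16323955 114.6174721 ] [528.2  61.6  98.5]
shift tool cm [  6.54 -10.62   0.19] after-rot frame [ -0.51 -12.47   0.19] rotvec [-0.    -0.     0.593]
```

View pics/s20.png

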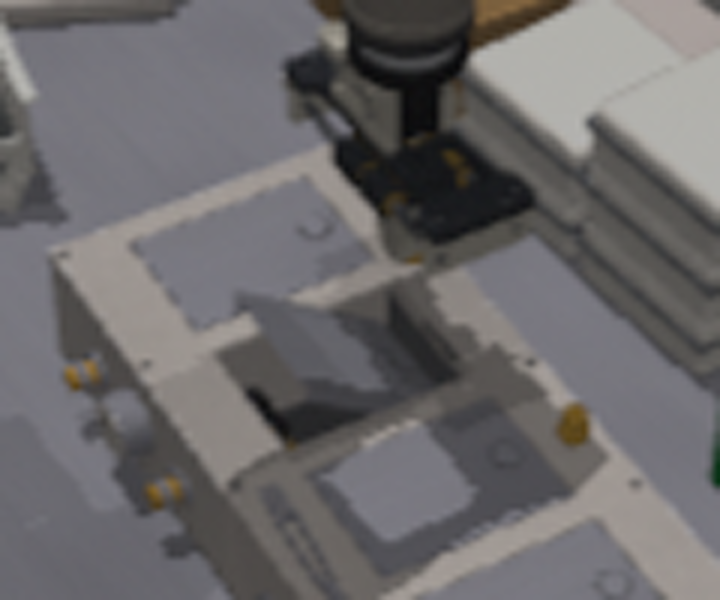

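View pics/w20.png

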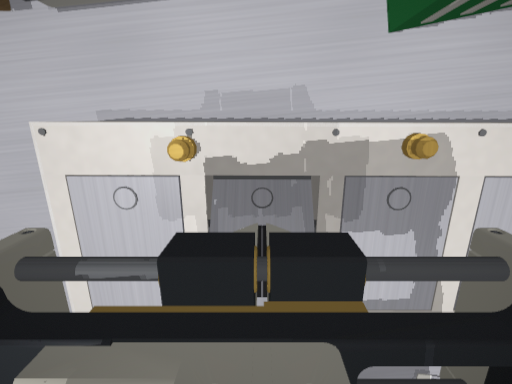

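>>> {"api": "arm_command", "payload": {"plan": [{"tx": -0.4, "ty": -3.05, "tz": 0, "wx": 0, "wy": 0, "wz": 0, "jaw": -1}, {"tx": -0.4, "ty": -3.05, "tz": 0, "wx": 0, "wy": 0, "wz": 0, "jaw": -1}, {"tx": -0.4, "ty": -3.05, "tz": 0.1, "wx": 0, "wy": 0, "wz": 0, "jaw": -1}, {"tx": -0.4, "ty": -3.05, "tz": 0.1, "wx": 0, "wy": 0, "wz": 0, "jaw": -1}, {"tx": -0.4, "ty": -3.05, "tz": 0, "wx": 0, "wy": 0, "wz": 0, "jaw": -1}, {"tx": 0, "ty": 0, "tz": 0, "wx": 0, "wy": 0, "wz": 0.1485, "jaw": -1}, {"tx": 0, "ty": 0, "tz": 0, "wx": 0, "wy": 0, "wz": 0.1485, "jaw": -1}, {"tx": 0, "ty": 0, "tz": 0, "wx": 0, "wy": 0, "wz": 0.1485, "jaw": -1}, {"tx": 0, "ty": 0, "tz": 0, "wx": 0, "wy": 0, "wz": 0.1485, "jaw": -1}, {"tx": 0, "ty": 0, "tz": 0, "wx": 0, "wy": 0, "wz": 0, "jaw": -1}]}}

```text
time: 15.35
tool_pos: [473.2, 65.6, 174.8]
tcp_rot: [1.566, 0.996, -0.095]
contact_force: [0.6, -0.1, -1.3]
grip_width: 0.5
```

```bash
python3 - <<'E'
from h import *
o=show()
s=imaging.capture("side");cv2.imwrite("pics/s21.png",cv2.resize(s[90:210,190:330],None,fx=5.5,fy=5,interpolation=cv2.INTER_CUBIC))
w=imaging.capture("wrist");cv2.imwrite("pics/w21.png",w)
for F,p in((np.array([-100,118]),.6),(Farc(.25),.6)):
    P,R=pose(F,p); print(F,P.round(1)); delta(P,R,o)
for th in (.4,.5,.6,.7): print(th,proj("wrist",edgept(2,th,50),o),proj("wrist",edgept(2,th,-50),o))
E
```

```text
{'time': np.float64(15.35), 'joint_positions': array([ 0.021,  0.06 ,  2.193, -0.201,  0.322,  1.855]), 'tool_pos': array([473.21 ,  65.558, 174.819]), 'tcp_rot': array([ 1.566,  0.996, -0.095]), 'contact_force': array([ 0.592, -0.139, -1.258]), 'moment': array([ 0.075,  0.407, -0.036]), 'grip_width': np.float64(0.457)}
[-100  118] [481.6  65.9 101.9]
shift tool cm [ 6.57 -3.27 -0.13] after-rot frame [ 6.49 -3.43 -0.11] rotvec [0.002 0.002 0.025]
[-53.16323955 114.6174721 ] [528.2  61.6  98.5]
shift tool cm [ 9.4   0.48 -0.13] after-rot frame [ 9.41  0.24 -0.11] rotvec [0.002 0.002 0.025]
0.4 [206.42423622 181.64969988] [316.9361219  181.73213318]
0.5 [204.98072072 174.77473522] [318.4376161  174.86921681]
0.6 [203.60948116 166.90145838] [319.86540502 167.00983124]
0.7 [202.34176289 158.10261599] [321.18709907 158.22660974]
```

View pics/s21.png

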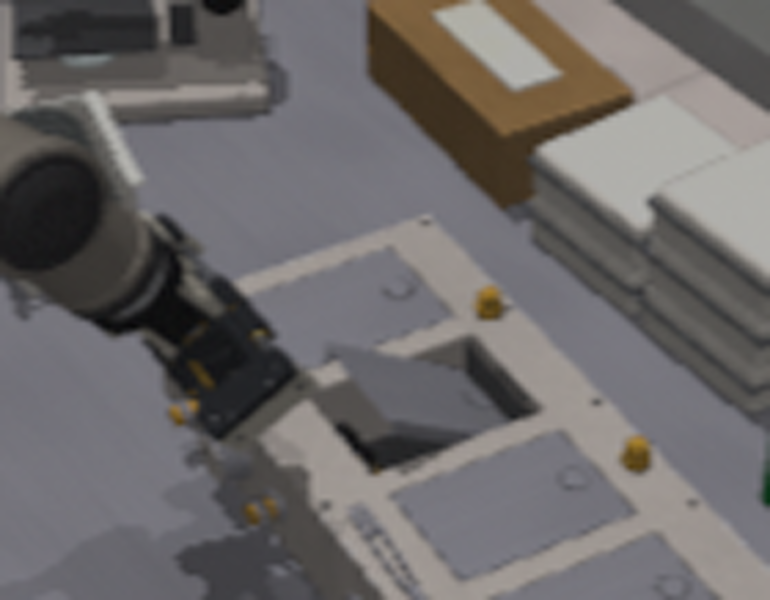

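View pics/w21.png

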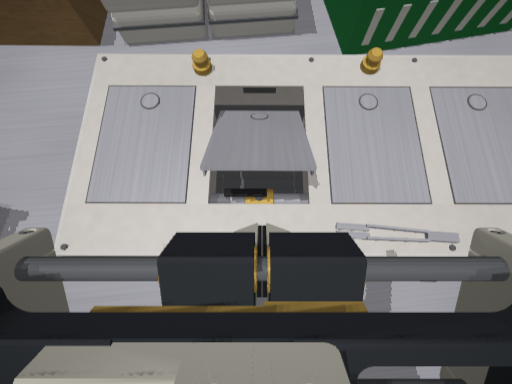

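```bash
cat >> h.py <<'E'
def curF(o=None,k=2):
    o=o or readout.get_obs(); R=R_(o['tcp_rot']); Fw=o['tool_pos']+9.5*R[:,1]+D*R[:,0]
    d=Fw[:2]-CEN; c,s=np.cos(TH),np.sin(TH); return np.round([c*d[0]+s*d[1], -s*d[0]+c*d[1]-CY[k], Fw[2]],1), np.arcsin(R[0,0]) 
E
python3 - <<'E'
from h import *
o=readout.get_obs(); print(curF(o))
for F in ((-80,125),Farc(.4),Farc(.65),Farc(.8)):
    P,R=pose(np.array(F),.575); print(np.round(F,1)); delta(P,R,o)
E
```

```text
(array([-101.6,   -1. ,  195.2]), np.float64(0.5769761138675811))
[-80 125]
shift tool cm [ 7.05 -2.05 -0.12] after-rot frame [ 7.06 -2.01 -0.1 ] rotvec [ 0.     0.003 -0.005]
[-49.9 125.4]
shift tool cm [ 8.68  0.5  -0.13] after-rot frame [ 8.67  0.54 -0.1 ] rotvec [ 0.     0.003 -0.005]
[-40.9 141.8]
shift tool cm [ 7.79  2.14 -0.12] after-rot frame [ 7.78  2.18 -0.1 ] rotvec [ 0.     0.003 -0.005]
[-33.7 150.4]
shift tool cm [ 7.47  3.22 -0.12] after-rot frame [ 7.45  3.26 -0.1 ] rotvec [ 0.     0.003 -0.005]
```

>>> {"api": "arm_command", "payload": {"plan": [{"tx": 1.5, "ty": -0.4, "tz": -0.1, "wx": 0, "wy": 0, "wz": 0, "jaw": -1}, {"tx": 2.0, "ty": -0.6, "tz": 0, "wx": 0, "wy": 0, "wz": 0, "jaw": -1}, {"tx": 2.0, "ty": -0.6, "tz": 0, "wx": 0, "wy": 0, "wz": 0, "jaw": -1}, {"tx": 1.5, "ty": -0.4, "tz": 0, "wx": 0, "wy": 0, "wz": 0, "jaw": -1}, {"tx": 0, "ty": 0, "tz": 0, "wx": 0, "wy": 0, "wz": 0, "jaw": -1}]}}

```text
time: 15.95
tool_pos: [507.3, 70.4, 140.2]
tcp_rot: [1.539, 1.028, -0.129]
contact_force: [-0.8, 0.4, -0.7]
grip_width: 0.4
```

```bash
python3 - <<'E'
from h import *
o=show(); print(curF(o))
s=imaging.capture("side");cv2.imwrite("pics/s22.png",cv2.resize(s[110:210,200:320],None,fx=6,fy=6,interpolation=cv2.INTER_CUBIC))
w=imaging.capture("wrist");cv2.imwrite("pics/w22.png",w)
for F in (Farc(.4),Farc(.65),Farc(.8)):
    P,R=pose(np.array(F),.575); print(np.round(F,1)); delta(P,R,o)
E
```

```text
{'time': np.float64(15.95), 'joint_positions': array([ 0.047,  0.197,  2.135, -0.326,  0.288,  2.004]), 'tool_pos': array([507.252,  70.404, 140.157]), 'tcp_rot': array([ 1.539,  1.028, -0.129]), 'contact_force': array([-0.848,  0.394, -0.74 ]), 'moment': array([ 0.128,  0.33 , -0.011]), 'grip_width': np.float64(0.354)}
(array([-73.9,   7.1, 156.2]), np.float64(0.5375304314858748))
[-49.9 125.4]
shift tool cm [3.93 0.51 0.61] after-rot frame [3.93 0.39 0.68] rotvec [-0.001  0.02   0.033]
[-40.9 141.8]
shift tool cm [2.98 2.13 0.62] after-rot frame [3.04 2.03 0.68] rotvec [-0.001  0.02   0.033]
[-33.7 150.4]
shift tool cm [2.62 3.19 0.63] after-rot frame [2.71 3.1  0.68] rotvec [-0.001  0.02   0.033]
```

View pics/s22.png

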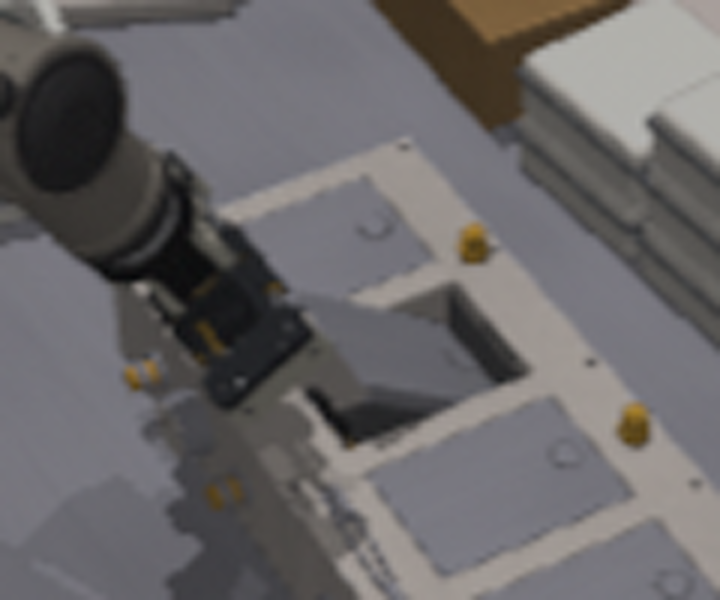

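View pics/w22.png

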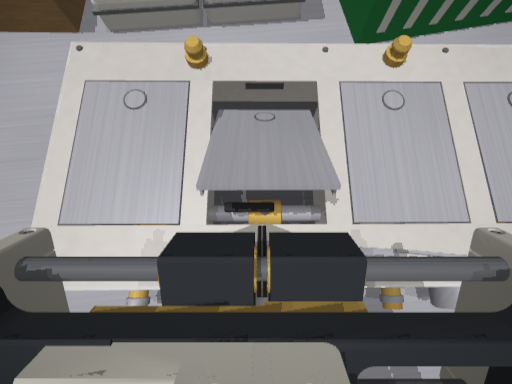

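```bash
python3 - <<'E'
from h import *
o=readout.get_obs()
for F in ((-80,150),(-80,125),Farc(.4),Farc(.65),Farc(.8)):
    P,R=pose(np.array(F),.4); print(np.round(F,1)); delta(P,R,o)
E
```

```text
[-80 150]
shift tool cm [ 0.18 -0.92  0.68] after-rot frame [ 0.3  -0.89  0.68] rotvec [-0.003  0.019 -0.143]
[-80 125]
shift tool cm [ 2.32 -2.21  0.64] after-rot frame [ 2.6  -1.86  0.68] rotvec [-0.003  0.019 -0.143]
[-49.9 125.4]
shift tool cm [3.85 0.39 0.61] after-rot frame [3.74 0.93 0.68] rotvec [-0.003  0.019 -0.143]
[-40.9 141.8]
shift tool cm [2.9  2.   0.62] after-rot frame [2.58 2.39 0.68] rotvec [-0.003  0.019 -0.143]
[-33.7 150.4]
shift tool cm [2.54 3.07 0.63] after-rot frame [2.06 3.39 0.68] rotvec [-0.003  0.019 -0.143]
```

>>> {"api": "arm_command", "payload": {"plan": [{"tx": 0.2, "ty": -0.9, "tz": 0.3, "wx": 0, "wy": 0.019, "wz": -0.07, "jaw": -1}, {"tx": 0, "ty": 0, "tz": 0.35, "wx": 0, "wy": 0, "wz": -0.07, "jaw": -1}, {"tx": 1.15, "ty": -0.5, "tz": 0, "wx": 0, "wy": 0, "wz": 0, "jaw": -1}, {"tx": 1.15, "ty": -0.5, "tz": 0, "wx": 0, "wy": 0, "wz": 0, "jaw": -1}, {"tx": 0, "ty": 0, "tz": 0, "wx": 0, "wy": 0, "wz": 0, "jaw": -1}]}}

```text
time: 16.55
tool_pos: [496.6, 64.8, 108.1]
tcp_rot: [1.574, 1.17, -0.089]
contact_force: [0.1, -0.1, -0.1]
grip_width: 0.5
```

```bash
python3 - <<'E'
from h import *
o=show(); print(curF(o))
s=imaging.capture("side");cv2.imwrite("pics/s23.png",cv2.resize(s[110:210,200:320],None,fx=6,fy=6,interpolation=cv2.INTER_CUBIC))
w=imaging.capture("wrist");cv2.imwrite("pics/w23.png",w)
for F in (Farc(.4),Farc(.65),Farc(.8)):
    P,R=pose(np.array(F),.4); print(np.round(F,1)); delta(P,R,o)
E
```

```text
{'time': np.float64(16.55), 'joint_positions': array([-0.   ,  0.259,  2.089, -0.09 ,  0.395,  1.74 ]), 'tool_pos': array([496.592,  64.806, 108.064]), 'tcp_rot': array([ 1.574,  1.17 , -0.089]), 'contact_force': array([ 0.133, -0.078, -0.115]), 'moment': array([0.013, 0.295, 0.031]), 'grip_width': np.float64(0.514)}
(array([-81.8,   0.3, 123.7]), np.float64(0.3995697234988835))
[-49.9 125.4]
shift tool cm [1.1  3.   0.03] after-rot frame [1.09 3.   0.03] rotvec [-0.002 -0.001 -0.001]
[-40.9 141.8]
shift tool cm [-0.07  4.47  0.02] after-rot frame [-0.07  4.47  0.03] rotvec [-0.002 -0.001 -0.001]
[-33.7 150.4]
shift tool cm [-0.58  5.47  0.02] after-rot frame [-0.58  5.47  0.03] rotvec [-0.002 -0.001 -0.001]
```

View pics/s23.png

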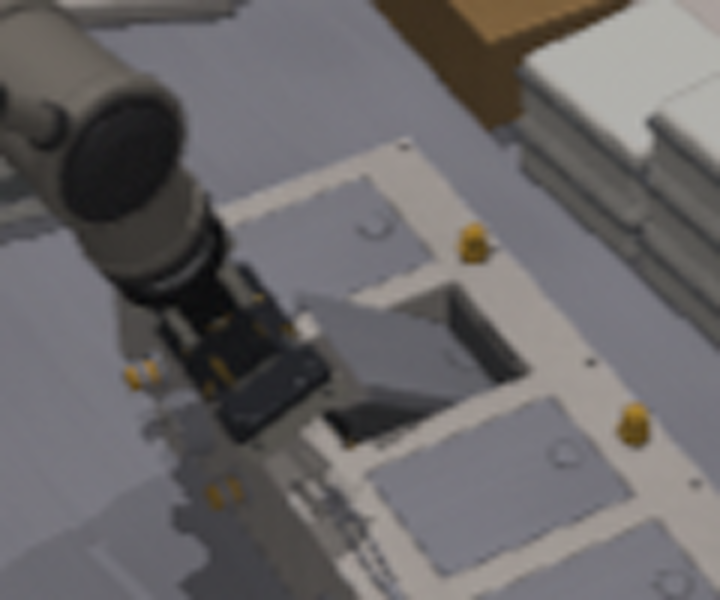

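View pics/w23.png

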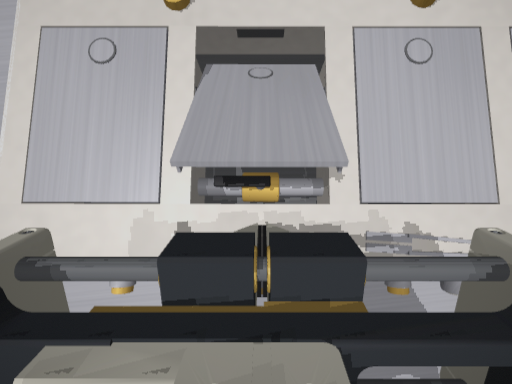

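>>> {"api": "arm_command", "payload": {"plan": [{"tx": 0.3, "ty": 0.8, "tz": 0, "wx": 0, "wy": 0, "wz": 0, "jaw": -1}, {"tx": 0.3, "ty": 0.8, "tz": 0, "wx": 0, "wy": 0, "wz": 0, "jaw": -1}, {"tx": 0.3, "ty": 0.8, "tz": 0, "wx": 0, "wy": 0, "wz": 0, "jaw": -1}, {"tx": 0.2, "ty": 0.6, "tz": 0, "wx": 0, "wy": 0, "wz": 0, "jaw": -1}, {"tx": 0, "ty": 0, "tz": 0, "wx": 0, "wy": 0, "wz": 0, "jaw": -1}]}}

```text
time: 17.15
tool_pos: [530.1, 61.9, 110.8]
tcp_rot: [1.574, 1.166, -0.089]
contact_force: [-1.0, 0.2, -0.9]
grip_width: 0.2
```

```bash
python3 - <<'E'
from h import *
o=show(); print(curF(o))
s=imaging.capture("side");cv2.imwrite("pics/s24.png",cv2.resize(s[110:210,200:320],None,fx=6,fy=6,interpolation=cv2.INTER_CUBIC))
w=imaging.capture("wrist");cv2.imwrite("pics/w24.png",w)
for t in (.6,.8,1.0):
    P,R=pose(Farc(t),.4); print(t); delta(P,R,o)
E
```

```text
{'time': np.float64(17.15), 'joint_positions': array([-0.007,  0.304,  2.01 , -0.078,  0.426,  1.721]), 'tool_pos': array([530.123,  61.944, 110.811]), 'tcp_rot': array([ 1.574,  1.166, -0.089]), 'contact_force': array([-0.963,  0.229, -0.867]), 'moment': array([0.071, 0.307, 0.016]), 'grip_width': np.float64(0.237)}
(array([-48.2,   0.5, 126.5]), np.float64(0.40343028648491747))
0.6
shift tool cm [-0.92  0.95  0.05] after-rot frame [-0.93  0.95  0.05] rotvec [-0.002 -0.001 -0.005]
0.8
shift tool cm [-1.63  2.27  0.04] after-rot frame [-1.64  2.26  0.05] rotvec [-0.002 -0.001 -0.005]
1.0
shift tool cm [-2.06  3.7   0.04] after-rot frame [-2.08  3.69  0.05] rotvec [-0.002 -0.001 -0.005]
```

View pics/s24.png

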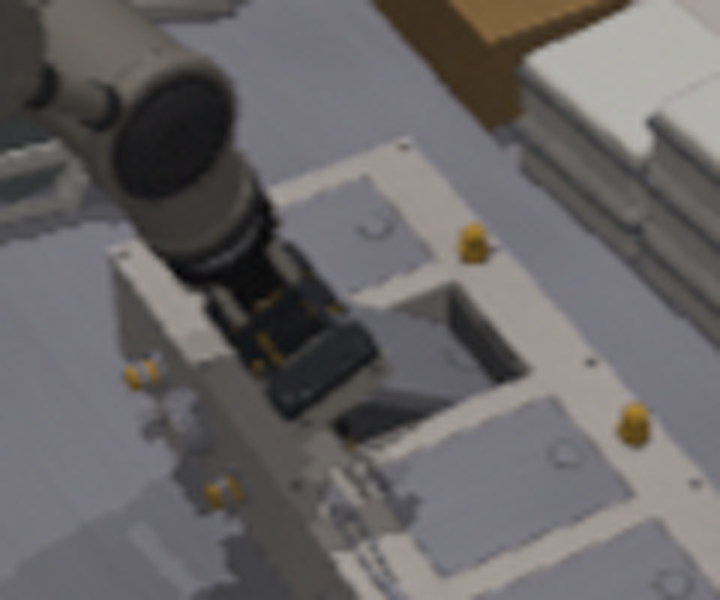

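View pics/w24.png

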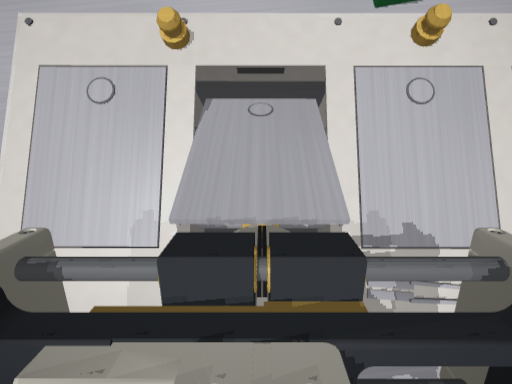

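>>> {"api": "arm_command", "payload": {"plan": [{"tx": -0.23, "ty": 0.24, "tz": 0, "wx": 0, "wy": 0, "wz": 0, "jaw": -1}, {"tx": -0.23, "ty": 0.24, "tz": 0, "wx": 0, "wy": 0, "wz": 0, "jaw": -1}, {"tx": -0.23, "ty": 0.24, "tz": 0, "wx": 0, "wy": 0, "wz": 0, "jaw": -1}, {"tx": -0.23, "ty": 0.24, "tz": 0, "wx": 0, "wy": 0, "wz": 0, "jaw": -1}]}}

```text
time: 17.65
tool_pos: [534.1, 61.6, 123.1]
tcp_rot: [1.574, 1.167, -0.089]
contact_force: [0.6, -0.4, -1.2]
grip_width: 0.5
```

>>> {"api": "arm_command", "payload": {"plan": [{"tx": -0.18, "ty": 0.33, "tz": 0, "wx": 0, "wy": 0, "wz": 0, "jaw": -1}, {"tx": -0.18, "ty": 0.33, "tz": 0, "wx": 0, "wy": 0, "wz": 0, "jaw": -1}]}}

```text
time: 17.85
tool_pos: [538.8, 61.2, 128.9]
tcp_rot: [1.574, 1.167, -0.089]
contact_force: [-0.2, 0.6, 0.7]
grip_width: 0.4
```

>>> {"api": "arm_command", "payload": {"plan": [{"tx": -0.18, "ty": 0.33, "tz": 0, "wx": 0, "wy": 0, "wz": 0, "jaw": -1}, {"tx": -0.18, "ty": 0.33, "tz": 0, "wx": 0, "wy": 0, "wz": 0, "jaw": -1}]}}

```text
time: 18.05
tool_pos: [543.6, 60.7, 134.8]
tcp_rot: [1.574, 1.167, -0.089]
contact_force: [-0.2, 1.2, -0.1]
grip_width: 0.4
```

```bash
python3 - <<'E'
from h import *
o=show(); print(curF(o))
s=imaging.capture("side");cv2.imwrite("pics/s25.png",cv2.resize(s[110:210,200:320],None,fx=6,fy=6,interpolation=cv2.INTER_CUBIC))
w=imaging.capture("wrist");cv2.imwrite("pics/w25.png",w)
for t in (1.0,1.2,1.4):
    P,R=pose(Farc(t),.4); print(t); delta(P,R,o)
E
```

```text
{'time': np.float64(18.05), 'joint_positions': array([-0.01 ,  0.284,  1.947, -0.064,  0.508,  1.702]), 'tool_pos': array([543.597,  60.704, 134.805]), 'tcp_rot': array([ 1.574,  1.167, -0.089]), 'contact_force': array([-0.215,  1.25 , -0.1  ]), 'moment': array([ 0.031,  0.326, -0.009]), 'grip_width': np.float64(0.413)}
(array([-34.7,   0.5, 150.5]), np.float64(0.4024298273104865))
1.0
shift tool cm [-0.39  1.51  0.05] after-rot frame [-0.4   1.51  0.05] rotvec [-0.001 -0.001 -0.004]
1.2
shift tool cm [-0.53  3.01  0.04] after-rot frame [-0.54  3.    0.05] rotvec [-0.001 -0.001 -0.004]
1.4
shift tool cm [-0.37  4.5   0.04] after-rot frame [-0.39  4.49  0.05] rotvec [-0.001 -0.001 -0.004]
```

View pics/s25.png

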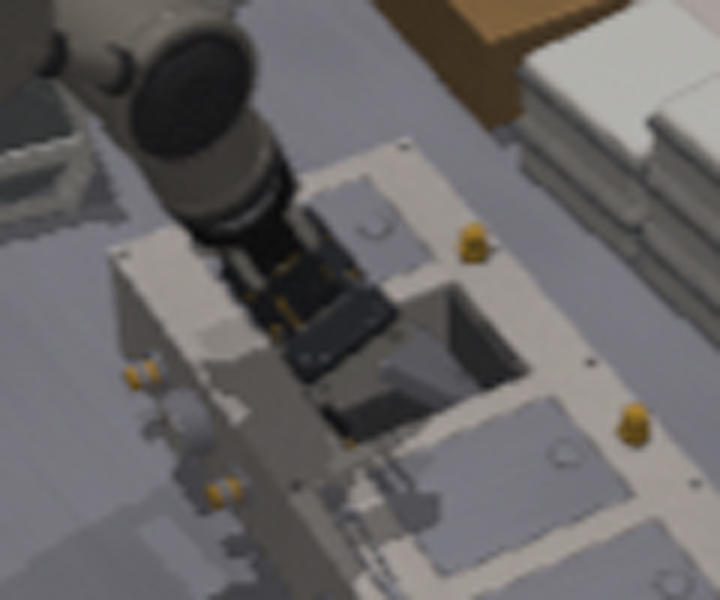

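View pics/w25.png

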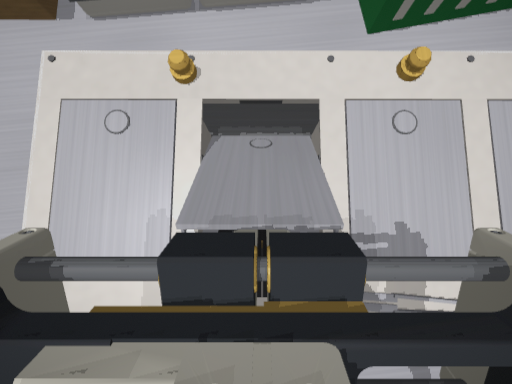

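```bash
python3 - <<'E'
from h import *
o=readout.get_obs()
for th in (.5,.6,.7,.8,.9): print(th,proj("wrist",edgept(2,th,50),o).round(),proj("wrist",edgept(2,th,-50),o).round(),"press",proj("wrist",edgept(2,th,0,-35),o).round())
E
```

```text
0.5 [190. 255.] [339. 255.] press [264. 134.]
0.6 [187. 249.] [342. 249.] press [263. 137.]
0.7 [184. 241.] [345. 241.] press [263. 140.]
0.8 [182. 232.] [348. 232.] press [263. 143.]
0.9 [179. 221.] [350. 221.] press [263. 146.]
```

>>> {"api": "arm_command", "payload": {"plan": [{"tx": -0.1, "ty": 0.38, "tz": 0, "wx": 0, "wy": 0, "wz": 0, "jaw": -1}, {"tx": -0.1, "ty": 0.38, "tz": 0, "wx": 0, "wy": 0, "wz": 0, "jaw": -1}, {"tx": -0.1, "ty": 0.38, "tz": 0, "wx": 0, "wy": 0, "wz": 0, "jaw": -1}, {"tx": -0.1, "ty": 0.38, "tz": 0, "wx": 0, "wy": 0, "wz": 0, "jaw": -1}]}}

```text
time: 18.55
tool_pos: [556.1, 59.5, 144.4]
tcp_rot: [1.574, 1.167, -0.089]
contact_force: [-0.4, 0.5, -0.6]
grip_width: 0.4
```

>>> {"api": "arm_command", "payload": {"plan": [{"tx": -0.03, "ty": 0.37, "tz": 0, "wx": 0, "wy": 0, "wz": 0, "jaw": -1}, {"tx": -0.03, "ty": 0.37, "tz": 0, "wx": 0, "wy": 0, "wz": 0, "jaw": -1}, {"tx": -0.03, "ty": 0.37, "tz": 0, "wx": 0, "wy": 0, "wz": 0, "jaw": -1}, {"tx": -0.03, "ty": 0.37, "tz": 0, "wx": 0, "wy": 0, "wz": 0, "jaw": -1}]}}

```text
time: 18.95
tool_pos: [569.0, 58.4, 151.2]
tcp_rot: [1.574, 1.167, -0.089]
contact_force: [-0.2, 0.7, -0.1]
grip_width: 0.3
```

```bash
python3 - <<'E'
from h import *
o=show(); print(curF(o))
s=imaging.capture("side");cv2.imwrite("pics/s26.png",cv2.resize(s[110:210,200:320],None,fx=6,fy=6,interpolation=cv2.INTER_CUBIC))
w=imaging.capture("wrist");cv2.imwrite("pics/w26.png",w)
for t,p in ((1.4,.3),(1.6,.2),(1.8,.1),(1.92,.1)):
    P,R=pose(Farc(t),p); print(t); delta(P,R,o)
for th in (1,1.1,1.2,1.3): print(th,proj("wrist",edgept(2,th,50),o).round(),proj("wrist",edgept(2,th,-50),o).round(),"press",proj("wrist",edgept(2,th,0,-35),o).round())
E
```

```text
{'time': np.float64(18.95), 'joint_positions': array([-0.015,  0.3  ,  1.864, -0.054,  0.575,  1.687]), 'tool_pos': array([569.036,  58.352, 151.208]), 'tcp_rot': array([ 1.574,  1.167, -0.089]), 'contact_force': array([-0.21 ,  0.65 , -0.103]), 'moment': array([ 0.09,  0.37, -0.01]), 'grip_width': np.float64(0.321)}
(array([ -9.1,   0.4, 166.9]), np.float64(0.4022649815341122))
1.4
shift tool cm [0.03 1.38 0.04] after-rot frame [-0.11  1.37  0.05] rotvec [-0.001 -0.001 -0.104]
1.6
shift tool cm [0.37 2.69 0.04] after-rot frame [-0.18  2.71  0.05] rotvec [-0.001 -0.001 -0.204]
1.8
shift tool cm [0.97 3.9  0.04] after-rot frame [-0.24  4.01  0.05] rotvec [-0.001 -0.001 -0.304]
1.92
shift tool cm [1.53 4.61 0.04] after-rot frame [0.08 4.85 0.05] rotvec [-0.001 -0.001 -0.304]
1 [184. 251.] [345. 251.] press [263. 178.]
1.1 [182. 239.] [347. 239.] press [263. 181.]
1.2 [181. 227.] [348. 226.] press [263. 184.]
1.3 [180. 213.] [349. 213.] press [263. 188.]
```

View pics/s26.png

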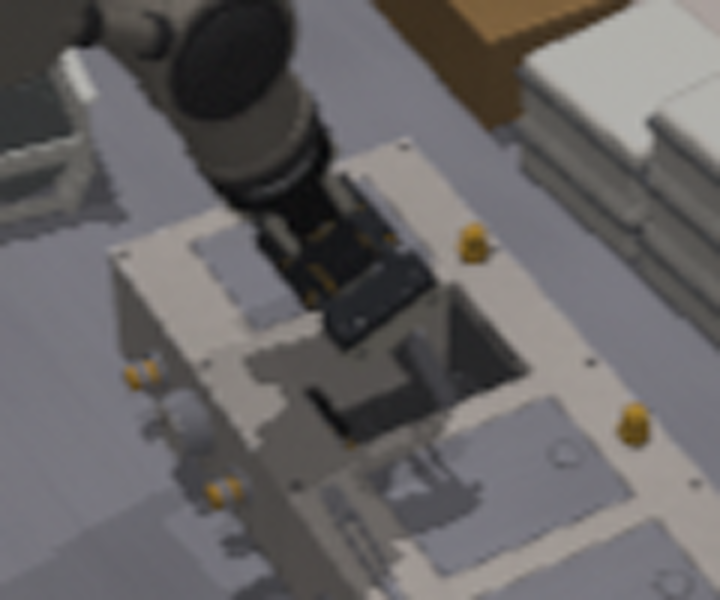

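View pics/w26.png

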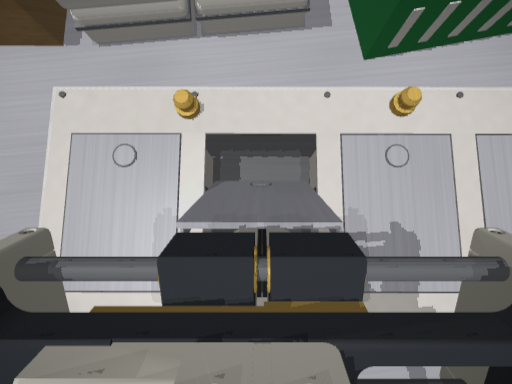

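>>> {"api": "arm_command", "payload": {"plan": [{"tx": 0, "ty": 0.34, "tz": 0, "wx": 0, "wy": 0, "wz": -0.025, "jaw": -1}, {"tx": 0, "ty": 0.34, "tz": 0, "wx": 0, "wy": 0, "wz": -0.025, "jaw": -1}, {"tx": -0.03, "ty": 0.35, "tz": 0, "wx": 0, "wy": 0, "wz": -0.025, "jaw": -1}, {"tx": -0.05, "ty": 0.35, "tz": 0, "wx": 0, "wy": 0, "wz": -0.025, "jaw": -1}]}}

```text
time: 19.45
tool_pos: [581.2, 57.2, 156.7]
tcp_rot: [1.575, 1.268, -0.088]
contact_force: [-0.3, -0.6, -0.7]
grip_width: -0.1
```

```bash
python3 - <<'E'
from h import *
o=show(); print(curF(o))
for t,p in ((1.6,.2),(1.8,.1),(1.92,.1)):
    P,R=pose(Farc(t),p); print(t); delta(P,R,o)
E
```

```text
{'time': np.float64(19.45), 'joint_positions': array([-0.022,  0.348,  1.732, -0.029,  0.759,  1.659]), 'tool_pos': array([581.24 ,  57.241, 156.732]), 'tcp_rot': array([ 1.575,  1.268, -0.088]), 'contact_force': array([-0.311, -0.588, -0.66 ]), 'moment': array([ 0.044,  0.335, -0.002]), 'grip_width': np.float64(-0.055)}
(array([  4.7,   0.4, 172. ]), np.float64(0.30143658685571934))
1.6
shift tool cm [0.26 1.38 0.04] after-rot frame [0.11 1.4  0.05] rotvec [-0.001 -0.001 -0.103]
1.8
shift tool cm [0.73 2.64 0.04] after-rot frame [0.19 2.74 0.05] rotvec [-0.001 -0.001 -0.203]
1.92
shift tool cm [1.22 3.4  0.04] after-rot frame [0.51 3.58 0.05] rotvec [-0.001 -0.001 -0.203]
```

>>> {"api": "arm_command", "payload": {"plan": [{"tx": 0.06, "ty": 0.35, "tz": 0, "wx": 0, "wy": 0, "wz": -0.025, "jaw": -1}, {"tx": 0.05, "ty": 0.35, "tz": 0, "wx": 0, "wy": 0, "wz": -0.025, "jaw": -1}, {"tx": 0.05, "ty": 0.35, "tz": 0, "wx": 0, "wy": 0, "wz": -0.025, "jaw": -1}, {"tx": 0.04, "ty": 0.35, "tz": 0, "wx": 0, "wy": 0, "wz": -0.025, "jaw": -1}]}}

```text
time: 19.85
tool_pos: [595.4, 55.9, 158.6]
tcp_rot: [1.577, 1.368, -0.086]
contact_force: [-0.3, -0.3, 0.7]
grip_width: 0.6
```

```bash
python3 - <<'E'
from h import *
o=show(); print(curF(o))
w=imaging.capture("wrist");cv2.imwrite("pics/w27.png",w)
s=imaging.capture("side");cv2.imwrite("pics/s27.png",cv2.resize(s[100:200,210:330],None,fx=6,fy=6,interpolation=cv2.INTER_CUBIC))
for t,p in ((1.8,.1),(1.92,.1)):
    P,R=pose(Farc(t),p); print(t); delta(P,R,o)
E
```

```text
{'time': np.float64(19.85), 'joint_positions': array([-0.028,  0.413,  1.597, -0.014,  0.929,  1.642]), 'tool_pos': array([595.42 ,  55.923, 158.612]), 'tcp_rot': array([ 1.577,  1.368, -0.086]), 'contact_force': array([-0.277, -0.277,  0.697]), 'moment': array([0.035, 0.228, 0.035]), 'grip_width': np.float64(0.559)}
(array([ 20.4,   0.4, 173.3]), np.float64(0.20233183427069826))
1.8
shift tool cm [0.36 1.27 0.04] after-rot frame [0.23 1.3  0.04] rotvec [-0.001 -0.001 -0.103]
1.92
shift tool cm [0.77 2.07 0.04] after-rot frame [0.55 2.14 0.04] rotvec [-0.001 -0.001 -0.103]
```

View pics/s27.png

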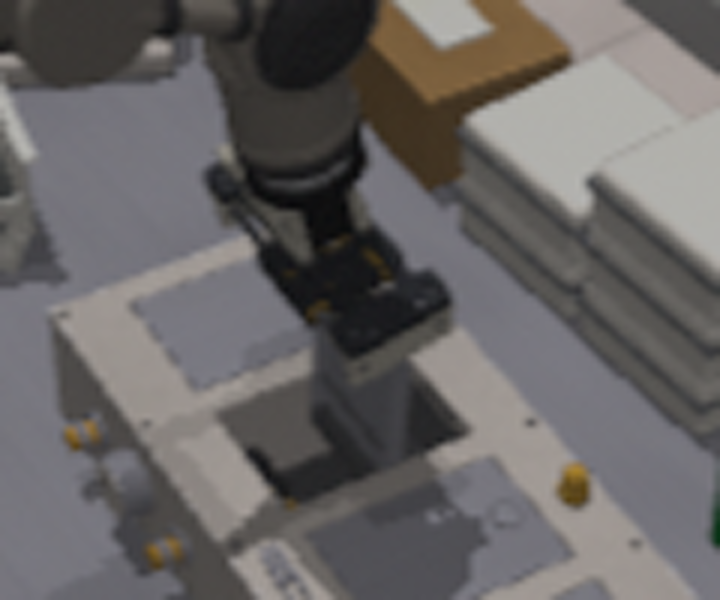

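View pics/w27.png

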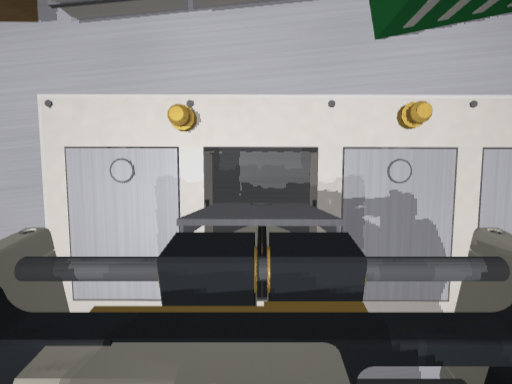

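>>> {"api": "arm_command", "payload": {"plan": [{"tx": 0.09, "ty": 0.33, "tz": 0, "wx": 0, "wy": 0, "wz": -0.025, "jaw": -1}, {"tx": 0.08, "ty": 0.33, "tz": 0, "wx": 0, "wy": 0, "wz": -0.025, "jaw": -1}, {"tx": 0.07, "ty": 0.32, "tz": 0, "wx": 0, "wy": 0, "wz": -0.025, "jaw": -1}, {"tx": 0.06, "ty": 0.32, "tz": 0, "wx": 0, "wy": 0, "wz": -0.025, "jaw": -1}]}}

```text
time: 20.35
tool_pos: [608.2, 54.7, 157.6]
tcp_rot: [1.583, 1.468, -0.08]
contact_force: [0.1, 0.7, 0.4]
grip_width: 0.3
```

>>> {"api": "arm_command", "payload": {"plan": [{"tx": 0.08, "ty": 0.2, "tz": 0, "wx": 0, "wy": 0, "wz": 0, "jaw": -1}, {"tx": 0.08, "ty": 0.2, "tz": 0, "wx": 0, "wy": 0, "wz": 0, "jaw": -1}]}}

```text
time: 20.55
tool_pos: [612.6, 54.3, 156.4]
tcp_rot: [1.582, 1.466, -0.08]
contact_force: [-0.7, 0.1, -0.0]
grip_width: 0.2
```

```bash
python3 - <<'E'
from h import *
o=show(); print(curF(o))
w=imaging.capture("wrist");cv2.imwrite("pics/w28.png",w)
s=imaging.capture("side");cv2.imwrite("pics/s28.png",cv2.resize(s[100:200,210:330],None,fx=6,fy=6,interpolation=cv2.INTER_CUBIC))
for t,p in ((1.92,.1),):
    P,R=pose(Farc(t),p); print(t); delta(P,R,o)
for th in (1.6,1.7,1.8,1.92): print(th,proj("wrist",edgept(2,th,50),o).round(),proj("wrist",edgept(2,th,-50),o).round(), proj("side",edgept(2,th,-50)).round())
E
```

```text
{'time': np.float64(20.55), 'joint_positions': array([-0.033,  0.494,  1.453, -0.006,  1.09 ,  1.632]), 'tool_pos': array([612.62 ,  54.311, 156.383]), 'tcp_rot': array([ 1.582,  1.466, -0.08 ]), 'contact_force': array([-0.672,  0.133, -0.023]), 'moment': array([ 0.034,  0.069, -0.016]), 'grip_width': np.float64(0.234)}
(array([ 39.1,   0.4, 170.3]), np.float64(0.10428398841207734))
1.92
shift tool cm [0.16 0.45 0.04] after-rot frame [0.16 0.45 0.04] rotvec [-0.001 -0.001 -0.005]
1.6 [181. 257.] [348. 257.] [277. 161.]
1.7 [181. 243.] [348. 243.] [279. 161.]
1.8 [181. 229.] [348. 229.] [281. 160.]
1.92 [181. 212.] [348. 212.] [283. 160.]
```

View pics/s28.png

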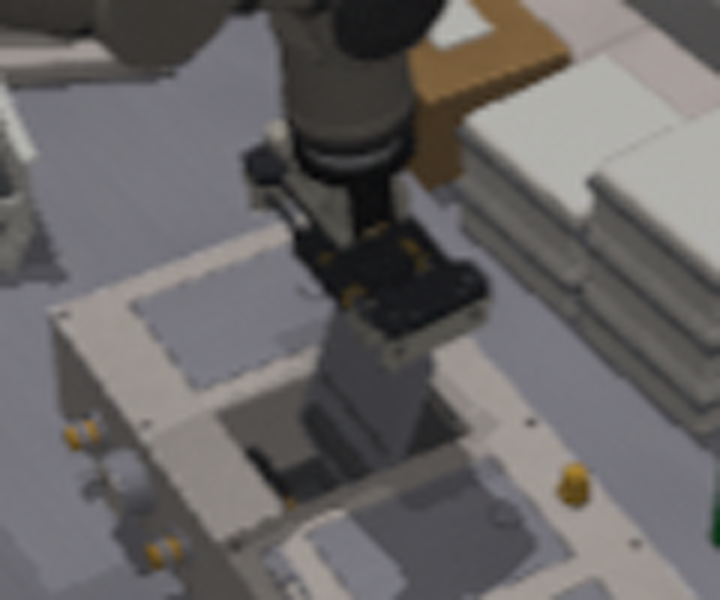

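View pics/w28.png

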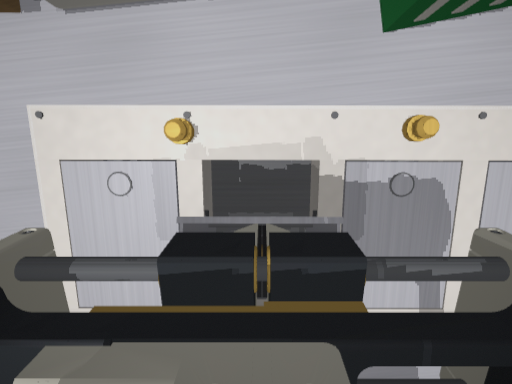

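>>> {"api": "arm_command", "payload": {"plan": [{"tx": 0.07, "ty": 0.2, "tz": 0, "wx": 0, "wy": 0, "wz": 0, "jaw": -1}, {"tx": 0.07, "ty": 0.2, "tz": 0, "wx": 0, "wy": 0, "wz": 0, "jaw": -1}]}}

```text
time: 20.85
tool_pos: [616.7, 54.0, 155.7]
tcp_rot: [1.584, 1.467, -0.079]
contact_force: [-0.2, -0.6, -0.3]
grip_width: -0.1
```

>>> {"api": "arm_command", "payload": {"plan": [{"tx": 0.04, "ty": 0.1, "tz": 0, "wx": 0, "wy": 0, "wz": 0, "jaw": -1}]}}

```text
time: 20.95
tool_pos: [617.6, 53.9, 155.3]
tcp_rot: [1.584, 1.467, -0.079]
contact_force: [-3.6, 1.0, 2.0]
grip_width: 0.5
```

>>> {"api": "arm_command", "payload": {"plan": [{"tx": 0.04, "ty": 0.1, "tz": 0, "wx": 0, "wy": 0, "wz": 0, "jaw": -1}]}}

```text
time: 21.05
tool_pos: [617.9, 53.9, 155.0]
tcp_rot: [1.583, 1.469, -0.079]
contact_force: [-7.3, -0.1, 4.8]
grip_width: 0.4
```

>>> {"api": "arm_command", "payload": {"plan": [{"tx": 0, "ty": 0.05, "tz": 0, "wx": 0, "wy": 0, "wz": 0, "jaw": -1}, {"tx": 0, "ty": 0, "tz": 0, "wx": 0, "wy": 0, "wz": 0, "jaw": -1}]}}

```text
time: 21.25
tool_pos: [617.9, 53.9, 155.1]
tcp_rot: [1.583, 1.47, -0.08]
contact_force: [-6.8, 0.7, 4.5]
grip_width: 0.5
```

>>> {"api": "arm_command", "payload": {"plan": [{"tx": -0.2, "ty": -0.6, "tz": 0, "wx": 0, "wy": 0, "wz": 0, "jaw": -1}, {"tx": -0.2, "ty": -1.5, "tz": 0, "wx": 0, "wy": 0, "wz": 0, "jaw": -1}, {"tx": -0.5, "ty": -3, "tz": 0, "wx": 0, "wy": 0, "wz": 0, "jaw": -1}, {"tx": -1, "ty": -3, "tz": 0, "wx": 0, "wy": 0, "wz": 0, "jaw": -1}, {"tx": -2, "ty": -2, "tz": 0, "wx": 0, "wy": 0, "wz": 0, "jaw": -1}, {"tx": -3, "ty": -1, "tz": 0, "wx": 0, "wy": 0, "wz": 0, "jaw": -1}, {"tx": -3, "ty": 0, "tz": 0, "wx": 0, "wy": 0, "wz": 0, "jaw": -1}, {"tx": 0, "ty": 0, "tz": 0, "wx": 0, "wy": 0, "wz": 0, "jaw": -1}]}}

```text
time: 22.05
tool_pos: [501.1, 64.8, 246.7]
tcp_rot: [1.588, 1.457, -0.074]
contact_force: [0.4, -0.3, -0.2]
grip_width: 0.2
```

```bash
python3 - <<'E'
from h import *
o=show()
w=imaging.capture("wrist");cv2.imwrite("pics/w29.png",w)
s=imaging.capture("side");cv2.imwrite("pics/s29.png",cv2.resize(s[100:200,210:330],None,fx=6,fy=6,interpolation=cv2.INTER_CUBIC))
for th in (1.6,1.7,1.8,1.86,1.92): print(th,proj("wrist",edgept(2,th,50),o).round(),proj("wrist",edgept(2,th,-50),o).round(), ((proj("side",edgept(2,th,50))-[210,100])*6).round(),((proj("side",edgept(2,th,-50))-[210,100])*6).round())
E
```

```text
{'time': np.float64(22.05), 'joint_positions': array([-0.019,  0.213,  1.616, -0.007,  1.198,  1.646]), 'tool_pos': array([501.123,  64.756, 246.695]), 'tcp_rot': array([ 1.588,  1.457, -0.074]), 'contact_force': array([ 0.425, -0.282, -0.172]), 'moment': array([ 0.038,  0.095, -0.014]), 'grip_width': np.float64(0.239)}
1.6 [206.  92.] [322.  92.] [326. 276.] [404. 369.]
1.7 [206.  82.] [322.  82.] [337. 273.] [416. 365.]
1.8 [206.  72.] [322.  72.] [348. 270.] [427. 362.]
1.86 [206.  67.] [322.  66.] [355. 269.] [434. 361.]
1.92 [206.  61.] [322.  61.] [361. 268.] [440. 360.]
```

View pics/s29.png

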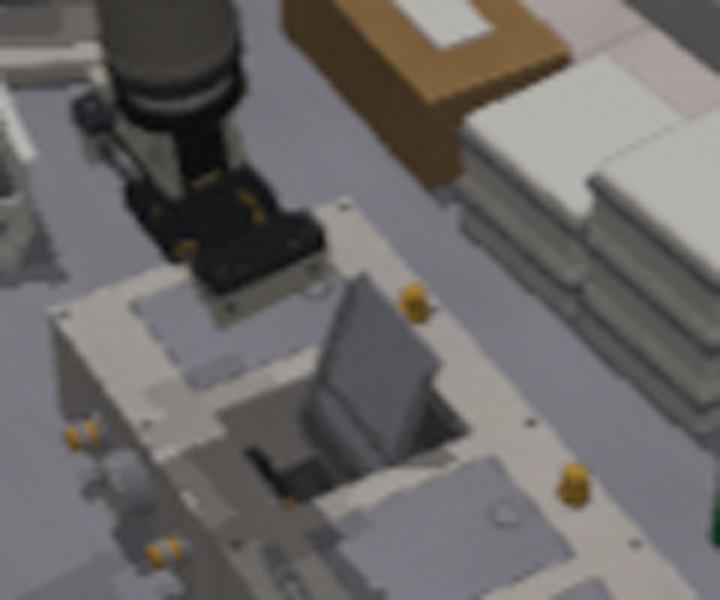

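View pics/w29.png

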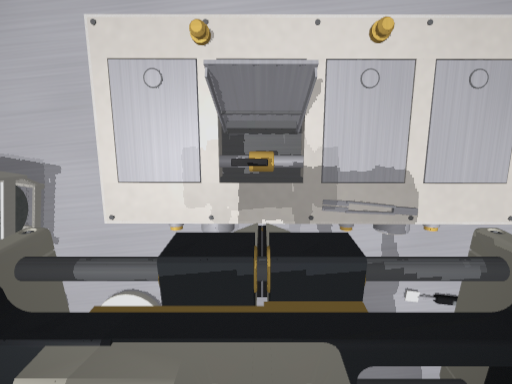

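Cover 2 stands open: its near edge is at about (360,272)–(440,360) in the side crop and row 63 in the wrist view, matching about 1.92 rad. The arm is clear and the plugs and tweezers haven't moved, so I'm handing in.

```bash
python3 - <<'E'
from h import *
show(); print(bot.close_job())
E
```

```text
{'time': np.float64(22.15), 'joint_positions': array([-0.019,  0.218,  1.621, -0.007,  1.197,  1.646]), 'tool_pos': array([499.555,  64.65 , 242.687]), 'tcp_rot': array([ 1.584,  1.464, -0.078]), 'contact_force': array([-0.017, -0.045,  0.096]), 'moment': array([0.053, 0.095, 0.038]), 'grip_width': np.float64(0.519)}
the job is handed in; nothing more can be done
None
```

Cover 2 was the unlatched one. It now stands fully open against its stop, and I handed the job in at about 22 s with the arm clear of everything.

- **Finding it:** I pressed the marks on covers 4, 3 and 2 in that order. Covers 4 and 3 held firm, and cover 2 gave at about 2 N. I did not press cover 1.
- **Opening it:** I tipped cover 2 to about 0.6 rad from its far end, then pushed its near edge up along its arc until the push force rose to about 7 N at the stop.
- **Last checks:** The side and wrist pictures, taken after the arm backed away, put the tilt at about 1.9 rad, against 1.92 for fully open. The force reading was about zero. In those pictures both plugs and the tweezers look unmoved and the visible covers lie flush. I did not take a final overhead picture to check the other items.
- **Pressed harder than intended:** The press on latched cover 4 reached about 15 N before I backed off, which is more than a light touch. Cover 3 saw about 6 N.
- **Readings that disagreed:**
  - With the jaws shut, the fingertips touched the covers about 35 mm lower in the TCP reading than the stated 22 mm tip length gives. I worked from the measured contact height instead.
  - The three cameras disagreed by up to about 9 mm along y, so I used the average.

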